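Set a parcel square in the measuring board and close the jaw on it

ROBOT

A 6-joint arm with a two-finger parallel gripper is mounted at the origin on the work surface. World frame = base frame: x ahead of the robot, y to its left, z up, the work surface at z = 0. Lengths are in m, angles in degrees, forces in N, time in s.
With the tool pointing down it reaches from about 0.325 to 0.875 m from the base axis. Payload 4.4 kg.
Tool frame: the origin (TCP) lies midway between the tips of the shut fingers; the grasp point (between the pads) lies 19 mm behind it (r.tcp_to_grasp is the distance from the TCP to the grasp point, in m); x points along the fingers, y is the direction in which the jaws open and shut, and the axes are right-handed (so a half turn about x gives the same grasp; the last joint's range is limited). The gripper opens to 85 mm and grips with 20 to 120 N. Pads are 22 mm wide; open, the fingers measure 114 mm over their backs; the gripper's body (76 mm by 85 mm) begins 54 mm behind the grasp point. The pads swing forward as they close: fully open they stand 13 mm farther back than shut.
Start: joints at [56.58, 11.837, 88.321, -0, 79.842, -8.623], TCP at [0.241, 0.522, 0.194] pointing down, gripper open.
Joint ranges: [-156.59, 156.59], [-49.26, 127.26], [12.9, 141.05], [-63.56, 243.56], [4.71, 150.69], [-161.64, 161.64]. Speed limits (degrees/s): [159.86, 159.86, 180, 180, 180, 180].

INTERFACE

Orientations are given as a 3x3 rotation matrix whose columns are the frame's x, y, z axes.
In Python, from station import telemetry, eyes, ticket, nets, r gives the robot as it stands.
- The arm moves only by the tool play_rows, never from a script. Its argument "plan" is a list of rows, each an object of numbers: "rx", "ry", "rz": the turn, a rotation vector about the world's x, y, z in rad; "x", "y", "z": the shift along the world's x, y, z in m; "hand": the closure, from 0 (fully open) to 1 (shut). In form: [{"rx": .., "ry": .., "rz": .., "x": .., "y": .., "z": .., "hand": ..}, ...]. A call has 1 to 10 rows; each row is the pose to reach, as a shift and turn from the pose commanded when the call began; what a row does not reach only later rows make up. A row lasts 1/10 s, in which the tool goes at most 50 mm and 8.59 degrees, less where a joint would pass 70% of its speed; a pose out of reach is approached as far as the arm can. A call with a gripper value outside its range is refused whole. The fingers move at their own pace and stop on an object; "newtons" is the grip in N (left out, the last holds). Time passes only in rows, so rows that repeat a pose let the fingers close. It gives the time, the measured TCP pose, the force and the opening at its end, in the units of the state.
- telemetry.state(): the state, without advancing time (a new reading comes with each control period).
- eyes.capture(name): name is "side" or "top"; returns a dict with "img" (384x512x3 uint8, red, green, blue), "depth" (384x512 float32, m along the optical axis (not along the pixel's ray), 0 where there is no reading), "K" (3x3 intrinsics, pixels), "view" (4x4, takes a point from world to camera coordinates). Camera axes: x right, y down, z forward; pixel columns grow to the right and rows downward; lengths in m; the calibration is good to about 2 mm. A picture is of the moment at which its call begins.
- ticket.finish_job(): hands the job in, once; it reports no verdict.
Trained networks look in a picture, given as the dict that the camera call returned (one of the last four; its "shot" number tells which), for a name from the list of things; names that differ only in an ending like _2 or _b are one class to them, and where a whole thing is asked for, a point or a joint stands for the part that bears it (a point fixed in the world has none). Each returns a list of dicts, best first, with "conf" (0 to 1); they miss things now and then, are a little off and sometimes report something else, mostly with a low value. They report only what shows in the picture. A call takes as long as a camera call. They do not tell look-alikes from the thing itself.
- nets.spot_in(name, picture): "rect" ([left, top, width, height] as shares, 0 to 1, of the picture: columns of its width, rows of its height, round what is visible of it).
- nets.trace(name, picture): "mask" (384x512 bool, what is visible of it) and "rect" ([left, top, width, height] as shares, 0 to 1, of the picture: columns of its width, rows of its height, round what is visible of it).
The state is a dict: "time_s": time; "q": joint angles; "qvel": joint speeds; "effort": joint torques, N m; "position": TCP position; "tool_rot": TCP orientation; "wrist_force": force on the tool from outside, world axes, zero at the start; "torque": the same for the moment, N m; "grip_width": finger opening in m.
Only numpy, scipy, OpenCV 4.12 (cv2) and the standard library are available. Lean on these libraries where they do the work, as an engineer would, in place of code of your own. Each camera call takes 0.05 s, during which the arm holds its last target.

TASK

Measure the carton that lies askew on the parcel measuring board: push it along the board until it sits square in the corner, one long side flat against the rear fence and one end against the short side stop, and slide the measuring jaw along its rail until it is snug against the carton's other end, so that the length can be read. Use pushes only: the carton stays flat on the board, never lifted or tipped. Leave the other things on the bench where they are.

Things in the scene. Friction and masses are not known exactly. Their poses are not given: they have to be found in the camera images.
- board: Parcel measuring board screwed to the bench: white plate 290 x 530 mm, 6 mm thick, printed 50 mm grid, with a fence, a stop and a sliding jaw. Origin: inner corner of fence and stop, at bench height. +x points away from the robot, square to the rear fence; +y runs along the fence from the stop to the jaw's open end. Plate covers x -250 to 40, y -30 to 500 mm. Place varies, yaw by up to 7 degrees.
- fence_face (a point): Rear fence: a straight aluminium rail with a rule on top, running along board y over the whole plate, 30 mm thick (board x 0 to 30 mm), its top 46 mm above the bench. This point lies on its flat front face (board x = 0), at board y = 250 mm, 26 mm above the bench.
- stop_face (a point): Side stop: a short aluminium bar along board x from -172 to 0 mm, 28 mm thick (board y -28 to 0 mm), its top 46 mm above the bench. This point lies on its flat face (board y = 0), at board x = -86 mm, 26 mm above the bench. The carton belongs at board x < 0, y > 0.
- carton: The carton to measure: closed brown box with tape and a blank label, 160 x 110 mm, 60 mm high, 0.22 to 0.48 kg, lying flat on the board. Origin: centre of its underside; x axis along its 160 mm length, y along its width, z up. Starts clear of fence, stop and jaw, its length turned up to 30 degrees from the fence's direction. Slides under 1 to 5 N.
- jaw (a joint): The jaw's place on the rail, in m: clear distance between the side stop's face and the jaw's face, i.e. the length measured. Starts at 0.36 to 0.43 (open) and shrinks as the jaw is pushed towards the side stop (board -y); travel 0 to 0.44. Slides with about 1.5 N of friction and stays where it is left.
- jaw_face (a point): Middle of the jaw's face, looking to the side stop. The jaw is an upright aluminium blade, 10 mm thick (board +y from here), 116 mm long (board x -123 to -7; here -65), 9 to 59 mm above the bench (here 34). It hangs from a black carriage on the rail: board x -7 to 39, reaching 60 mm to +y of the face, top 67 mm above the bench. Its back is free to push nearer the robot than the carriage.
- tape_roll: Bystander: roll of brown packing tape lying flat on the board's open end nearest the robot, 96 mm across, 48 mm high. Origin at the centre of its underside.
- small_carton: Bystander: small cardboard box 90 x 65 x 45 mm high beside the board. Origin at the centre of its underside.
- cube_carton: Bystander: cardboard box 90 x 85 x 95 mm high behind the rear fence. Origin at the centre of its underside.
- mug: Bystander: white mug, 76 mm across with a handle, 85 mm high, beside the board. Origin at the centre of its underside.
- knife: Bystander: grey box knife, 135 x 24 x 14 mm high, lying beside the side stop. Origin at the centre of its underside.
- label_roll: Bystander: white roll of labels standing on end, 80 mm across, 60 mm high, beside the board. Origin at the centre of its underside.
- dispenser: Bystander: black desk tape dispenser, 150 x 66 x 98 mm high, behind the rear fence. Origin at the centre of its underside.
Mind the look-alikes: they are no part of the job. Leave any purple look-alike of the carton alone.

How it is judged:
By the outcome, as a careful person would: the job done as asked, in the order asked, and still so for the second after the job is handed in, with the robot touching nothing.
It also fails if it takes over 58 s, if anything falls off the work surface, if the arm or the gripper's body presses on something with over 40 N, if the wrist force passes 120 N, or if a joint passes its speed limit or range.

## Working session

There is one attempt and no reset: what is moved stays moved. The work goes in short steps, Python scripts to look and compute and a tool call to move; the robot and the scene stay as the last step left them, time stands still between calls to the robot, and variables do not carry over. Pictures are saved under pics/ and viewed, and the job is handed in when it is done.

Besides the shell and the picture viewer there is one more tool, called after "Emit:" as a command line: name --argument value ..., lists and objects as JSON in quotes. play_rows: Moves the arm, as the interface text tells. Its arguments: {"type":"object","properties":{"plan":{"type":"array","items":{"type":"object","properties":{"rx":{"type":"number"},"ry":{"type":"number"},"rz":{"type":"number"},"x":{"type":"number"},"y":{"type":"number"},"z":{"type":"number"},"hand":{"type":"number"}}}},"newtons":{"type":"number"}},"required":["plan"]}

```bash
mkdir -p pics; cat > h.py <<'E'
import numpy as np,cv2
from station import telemetry, eyes, ticket, nets, r
def save(p,n):
    cv2.imwrite('pics/'+n+'.png',cv2.cvtColor(p['img'],cv2.COLOR_RGB2BGR))
def world(p):
    K=p['K'];V=np.linalg.inv(p['view']);d=p['depth']
    v,u=np.mgrid[:384,:512]
    X=np.stack([(u-K[0,2])/K[0,0]*d,(v-K[1,2])/K[1,1]*d,d,np.ones_like(d)],-1)
    return (X@V.T)[...,:3]
def proj(p,P):
    P=np.atleast_2d(P);c=(np.c_[P,np.ones(len(P))]@p['view'].T)[:,:3];q=c@p['K'].T
    return q[:,:2]/q[:,2:]
E
python3 - <<'E'
from h import *
s=telemetry.state();print(s['time_s'],s['position'],s['tool_rot'],s['wrist_force'],s['grip_width'])
for n in ('top','side'):
    p=eyes.capture(n);save(p,n+'0');np.save(n+'0.npy',p,allow_pickle=True)
    print(n,np.linalg.inv(p['view'])[:3,3])
    W=world(p)
    for k in ('carton','jaw','board','tape_roll','small_carton','label_roll','mug','knife'):
        for t in nets.trace(k,p)[:3]:
            m=t['mask']&(p['depth']>0)
            print(k,round(t['conf'],2),np.round(t['rect'],3),m.sum(),np.round(np.median(W[m],0),3) if m.sum() else '',np.round(np.percentile(W[m][:,2],95),3) if m.sum() else '')
E
```

```text
0.0 [0.24067342 0.52125747 0.19289093] [[-1.31532791e-03  4.19405093e-01  9.07798236e-01]
 [-1.95026454e-03  9.07796219e-01 -4.19406987e-01]
 [-9.99997233e-01 -2.32210442e-03 -3.76098818e-04]] [ 0.11752699 -0.38851846 -0.55537558] 0.08541182233075356
top [0.23729571 0.03549517 1.58098801]
carton 0.64 [0.608 0.628 0.118 0.168] 1972 [ 0.261 -0.237  0.059] 0.064
carton 0.59 [0.486 0.446 0.127 0.134] 1896 [ 0.505 -0.055  0.065] 0.07
jaw 0.62 [0.357 0.346 0.333 0.266] 12060 [ 0.572 -0.015  0.006] 0.049
jaw 0.6 [0.383 0.348 0.052 0.132] 491 [0.671 0.153 0.062] 0.07
board 0.7 [0.358 0.351 0.331 0.262] 12365 [ 0.57  -0.016  0.006] 0.05
tape_roll 0.87 [0.392 0.503 0.058 0.071] 466 [0.472 0.151 0.051] 0.058
tape_roll 0.27 [0.36  0.352 0.333 0.253] 12056 [ 0.572 -0.015  0.006] 0.049
small_carton 0.6 [0.291 0.349 0.048 0.088] 640 [0.663 0.326 0.043] 0.049
small_carton 0.34 [0.39  0.35  0.049 0.137] 500 [0.672 0.153 0.062] 0.07
label_roll 0.59 [0.287 0.511 0.052 0.07 ] 511 [0.475 0.321 0.058] 0.064
mug 0.98 [0.715 0.404 0.072 0.067] 746 [ 0.598 -0.398  0.034] 0.085
knife 0.84 [0.724 0.531 0.04  0.126] 358 [ 0.41  -0.382  0.012] 0.019
knife 0.29 [0.382 0.339 0.056 0.144] 537 [0.67  0.153 0.061] 0.07
side [ 0.43651288 -0.60930098  0.66657511]
carton 0.7 [0.42  0.461 0.156 0.224] 3868 [ 0.508 -0.082  0.064] 0.067
carton 0.61 [0.151 0.673 0.219 0.272] 6489 [ 0.268 -0.26   0.059] 0.061
jaw 0.56 [0.498 0.355 0.128 0.082] 1077 [0.634 0.143 0.049] 0.067
board 0.78 [0.398 0.349 0.304 0.511] 17845 [ 0.579 -0.16   0.006] 0.047
small_carton 0.87 [0.534 0.282 0.061 0.072] 776 [0.665 0.308 0.04 ] 0.046
label_roll 0.87 [0.418 0.289 0.046 0.088] 767 [0.476 0.298 0.048] 0.06
mug 0.58 [0.604 0.852 0.1   0.148] 2501 [ 0.608 -0.379  0.048] 0.084
knife 0.8 [0.378 0.936 0.124 0.064] 802 [ 0.44  -0.377  0.012] 0.015
knife 0.68 [0.641 0.386 0.092 0.156] 1899 [0.77  0.041 0.044] 0.096
```

View pics/top0.png

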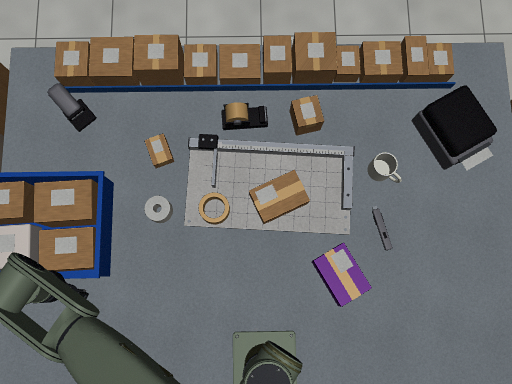

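View pics/side0.png

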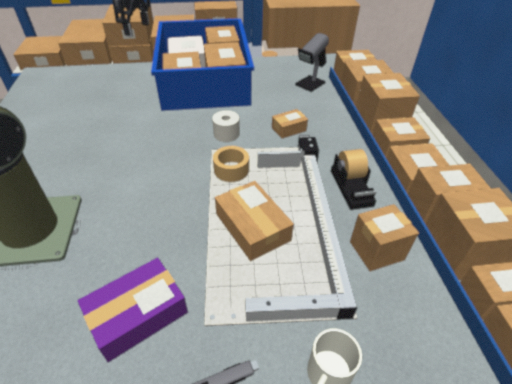

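```bash
python3 - <<'E'
from h import *
for n in('top','side'):
    p=np.load(n+'0.npy',allow_pickle=True).item();W=world(p)
    z=W[...,2];ok=p['depth']>0
    if n=='top':
        v,u=np.mgrid[:384,:512]
        reg=ok&(u>180)&(u<358)&(v>130)&(v<238)
        plate=reg&(abs(z-.006)<.004)
        print('plate z',np.median(z[plate]), z[plate].std())
        r1=cv2.minAreaRect(W[reg&(z<.02)&(p['img'].min(2)>150)][:,:2].astype(np.float32)*1000);print('plate rect',r1)
        im=p['img'][125:240,175:365];save({'img':cv2.resize(im,None,fx=4,fy=4,interpolation=cv2.INTER_CUBIC)},'crop')
        hm=np.clip(z/.08*255,0,255).astype(np.uint8)[125:240,175:365]
        save({'img':cv2.applyColorMap(cv2.resize(hm,None,fx=4,fy=4,interpolation=cv2.INTER_NEAREST),2)},'hm')
    c=[t for t in nets.trace('carton',p)] if 0 else None
E
```

```text
plate z 0.005234811096712644 0.0021395931754600328
plate rect ((533.2718505859375, -24.72235107421875), (528.1165771484375, 250.25827026367188), 86.22898864746094)
```

View pics/crop.png

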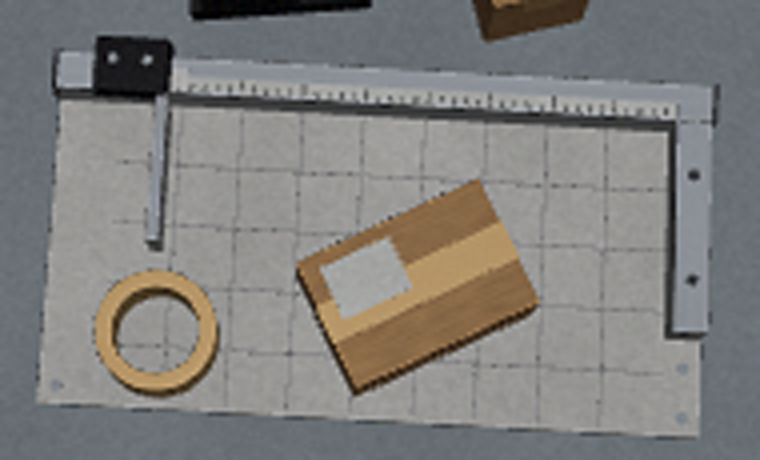

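View pics/hm.png

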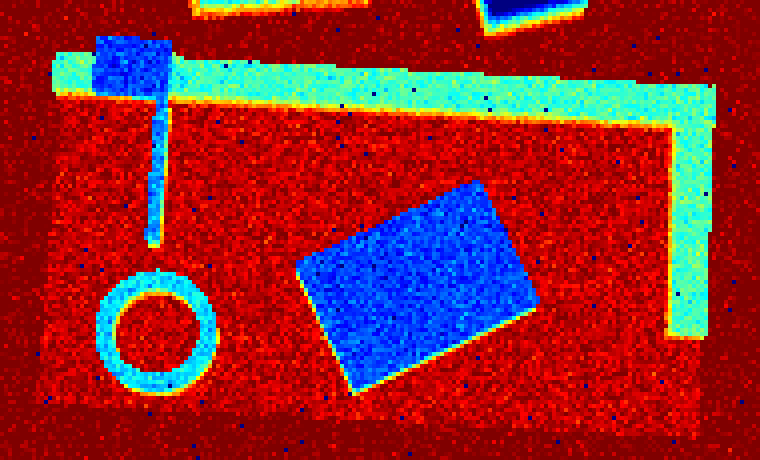

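```bash
cat > fit.py <<'E'
from h import *
def rays(p,uv,z):
    K=p['K'];V=np.linalg.inv(p['view']);uv=np.atleast_2d(uv)
    d=np.c_[(uv[:,0]-K[0,2])/K[0,0],(uv[:,1]-K[1,2])/K[1,1],np.ones(len(uv))]@V[:3,:3].T
    o=V[:3,3];t=(z-o[2])/d[:,2];return (o+d*t[:,None])[:,:2]
def topmask(p,lo,hi,u0,u1,v0,v1):
    W=world(p);m=(W[...,2]>lo)&(W[...,2]<hi)&(p['depth']>0)
    o=np.zeros_like(m);o[v0:v1,u0:u1]=m[v0:v1,u0:u1];return o
def rect(p,m,z):
    # min area rect via contours, on plane z, mask pixels as unit squares
    n,l,st,c=cv2.connectedComponentsWithStats(m.astype(np.uint8))
    k=1+np.argmax(st[1:,4]);m=(l==k).astype(np.uint8)
    m=cv2.morphologyEx(m,cv2.MORPH_CLOSE,np.ones((3,3),np.uint8))
    v,u=np.nonzero(m);uv=np.concatenate([np.c_[u+a,v+b] for a in(-.5,.5) for b in(-.5,.5)])
    P=rays(p,np.c_[u,v],z)
    c=P.mean(0);C=np.cov(P.T);w,E=np.linalg.eigh(C);a=E[:,1]
    if a[1]<0:a=-a
    return c,np.degrees(np.arctan2(-a[0],a[1])),np.sqrt(12*w[::-1]),m  # centre, yaw of long axis from world +y, dims
E
python3 - <<'E'
from fit import *
p=np.load('top0.npy',allow_pickle=True).item()
m=topmask(p,.052,.078,240,320,160,230)
c,yaw,d,_=rect(p,m,.066);print('carton c',c,'yaw',yaw,d)
m=topmask(p,.036,.056,180,358,130,212)
# fence front edge: columns 225..335, lowest masked row
pts=[]
for u in range(222,338):
    v=np.nonzero(m[130:165,u])[0]
    if len(v): pts.append((u,130+v.max()+.5, 130+v.min()-.5))
pts=np.array(pts);F=rays(p,pts[:,:2],.046);B=rays(p,pts[:,[0,2]],.046)
for L in (F,B):
    vx,vy,x0,y0=cv2.fitLine(L.astype(np.float32),cv2.DIST_HUBER,0,.001,.001)[:,0]; s=np.sign(vy);print('line',vx*s,vy*s,x0,y0,'yaw',np.degrees(np.arctan2(-vx*s,vy*s)))
    if L is F:f=(np.array([vx,vy])*s,np.array([x0,y0]))
S=[];S2=[]
for v in range(163,204):
    u=np.nonzero(m[v,335:358])[0]
    if len(u):S.append((335+u.min()-.5,v));S2.append((335+u.max()+.5,v))
S=rays(p,S,.046);S2=rays(p,S2,.046)
ey=f[0];ex=np.array([ey[1],-ey[0]])
print('stop inner proj',np.median(S@ey),np.median(S2@ey),np.ptp(S@ey))
s0=np.median(S@ey);fx=f[1]@ex
O=ex*fx+ey*s0;print('O',O,'ex',ex,'ey',ey,'thick',np.median(B@ex)-fx)
# jaw: blade
m=topmask(p,.045,.075,205,222,150,190)
v,u=np.nonzero(m);J=(rays(p,np.c_[u,v],.059)-O)@np.c_[ex,ey];print('blade',J.min(0),J.max(0),J.mean(0),np.median(J[:,1]))
print('carton in board',(c-O)@np.c_[ex,ey])
# check plate corners
for b in [(-250,-30),(-250,500),(40,500),(40,-30)]:
    P=O+ex*b[0]/1e3+ey*b[1]/1e3;print(b,proj(p,[*P,.006]))
q=np.load('side0.npy',allow_pickle=True).item();im=q['img'].copy()
for b,z in [((0,0),.046),((0,400),.046),((-172,0),.046),((-250,-30),.006),((-250,500),.006)]:
    P=O+ex*b[0]/1e3+ey*b[1]/1e3;cv2.circle(im,tuple(proj(q,[*P,z])[0].astype(int)),2,(255,0,0),-1)
save({'img':cv2.resize(im[120:340,180:380],None,fx=3,fy=2.7)},'chk')
E
```

```text
carton c [ 0.50677289 -0.05456135] yaw 24.331298915549784 [0.16064974 0.11075667]
line 0.07124732 0.9974587 0.65256244 -0.06152405 yaw -4.0856323
line 0.06683379 0.9977641 0.68908757 -3.621732e-05 yaw -3.83215
stop inner proj -0.2194770270963551 -0.2486090565519485 0.004642302798019887
O [ 0.63798506 -0.26560675] ex [ 0.9974587  -0.07124732] ey [0.07124732 0.9974587 ] thick 0.0323661808516188
blade [-0.1228574  0.404085 ] [-0.0090767   0.41538974] [-0.06596252  0.40987192] 0.4097527873578832
carton in board [-0.14591513  0.20116055]
(-250, -30) [[348.72271429 234.98389349]]
(-250, 500) [[182.72122311 225.76675535]]
(40, 500) [[189.95747366 138.35579975]]
(40, -30) [[350.41371944 147.21756339]]
```

View pics/chk.png

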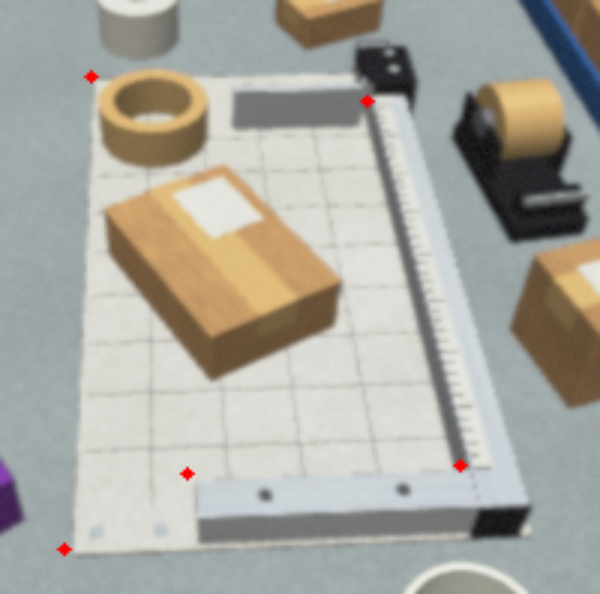

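Emit:
play_rows --plan '[{"x": 0.01,"y": -0.04,"rz": 0.12,"hand": 1},{"x": 0.02,"y": -0.08,"rz": 0.24,"hand": 1},{"x": 0.033,"y": -0.125,"rz": 0.363,"hand": 1},{"x": 0.046,"y": -0.17,"rz": 0.363,"hand": 1},{"x": 0.06,"y": -0.217,"rz": 0.363,"hand": 1},{"x": 0.073,"y": -0.264,"rz": 0.363,"hand": 1},{"x": 0.086,"y": -0.311,"rz": 0.363,"hand": 1},{"x": 0.1,"y": -0.358,"rz": 0.363,"hand": 1},{"x": 0.113,"y": -0.405,"rz": 0.363,"hand": 1},{"x": 0.126,"y": -0.45,"rz": 0.363,"hand": 1}]'

```text
schema error: expected keys rx, ry, rz, x, y, z, hand
```

Emit:
play_rows --plan '[{"x": 0.013,"y": -0.045,"hand": 1},{"x": 0.026,"y": -0.094,"hand": 1},{"x": 0.026,"y": -0.094,"z": -0.04,"hand": 1},{"x": 0.026,"y": -0.094,"z": -0.08,"hand": 1},{"x": 0.026,"y": -0.094,"z": -0.12,"hand": 1},{"x": 0.026,"y": -0.094,"z": -0.155,"hand": 1},{"x": 0.026,"y": -0.094,"z": -0.165,"hand": 1},{"x": 0.026,"y": -0.094,"z": -0.165,"hand": 1}]'

```text
schema error: expected keys rx, ry, rz, x, y, z, hand
```

```bash
cat > loc.py <<'E'
from fit import *
yb=np.radians(-3.96)
ey=np.array([-np.sin(yb),np.cos(yb)]);ex=np.array([ey[1],-ey[0]]);O=np.array([.638,-.2656])
def tob(P):return (np.asarray(P)[:2]-O)@np.c_[ex,ey]
def look(name=None):
    s=telemetry.state()
    print('t',s['time_s'],'tcp',np.round(s['position'],4),'board',np.round(tob(s['position']),4),'F',np.round(s['wrist_force'],1),'w',round(s['grip_width'],4),'tooly',np.round(s['tool_rot'][:,1],3) if hasattr(s['tool_rot'],'shape') else s['tool_rot'])
    return s
E
python3 - <<'E'
from loc import *
look()
p=eyes.capture('top');save({'img':cv2.resize(p['img'][110:250,150:380],None,fx=3,fy=3)},'a1')
E
```

```text
t 0.9 tcp [0.2412 0.522  0.1941] board [-0.4503  0.7583] F [ 0.1  0.1 -1. ] w 0.0854 tooly [0.419 0.908 0.   ]
```

View pics/a1.png

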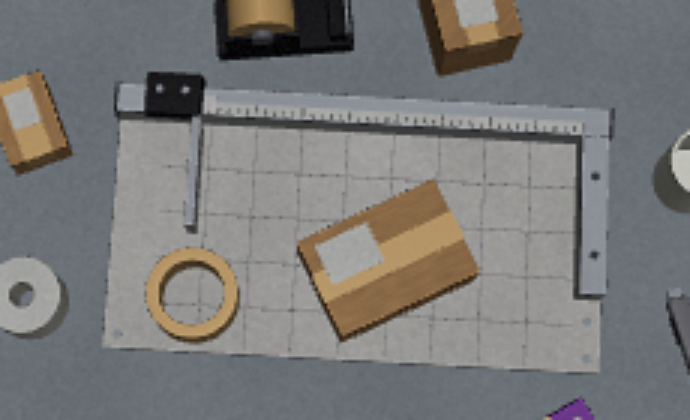

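All keys are required and nothing moved; the picture shows the scene unchanged. I'll resend the rows complete.

Emit:
play_rows --plan '[{"rx": 0,"ry": 0,"rz": 0.12,"x": 0.01,"y": -0.04,"z": 0,"hand": 1},{"rx": 0,"ry": 0,"rz": 0.24,"x": 0.02,"y": -0.08,"z": 0,"hand": 1},{"rx": 0,"ry": 0,"rz": 0.363,"x": 0.033,"y": -0.125,"z": 0,"hand": 1},{"rx": 0,"ry": 0,"rz": 0.363,"x": 0.046,"y": -0.17,"z": 0,"hand": 1},{"rx": 0,"ry": 0,"rz": 0.363,"x": 0.06,"y": -0.217,"z": 0,"hand": 1},{"rx": 0,"ry": 0,"rz": 0.363,"x": 0.073,"y": -0.264,"z": 0,"hand": 1},{"rx": 0,"ry": 0,"rz": 0.363,"x": 0.086,"y": -0.311,"z": 0,"hand": 1},{"rx": 0,"ry": 0,"rz": 0.363,"x": 0.1,"y": -0.358,"z": 0,"hand": 1},{"rx": 0,"ry": 0,"rz": 0.363,"x": 0.113,"y": -0.405,"z": 0,"hand": 1},{"rx": 0,"ry": 0,"rz": 0.363,"x": 0.126,"y": -0.45,"z": 0,"hand": 1}]'

```text
time_s: 1.95
position: [0.3675, 0.07, 0.1946]
tool_rot: [[0.002, 0.07, 0.998], [-0.0, 0.998, -0.07], [-1.0, 0.0, 0.002]]
wrist_force: [0.7, 0.5, 0.4]
grip_width: 0.0002
```

Emit:
play_rows --plan '[{"rx": 0,"ry": 0,"rz": 0,"x": 0.013,"y": -0.045,"z": 0,"hand": 1},{"rx": 0,"ry": 0,"rz": 0,"x": 0.026,"y": -0.094,"z": 0,"hand": 1},{"rx": 0,"ry": 0,"rz": 0,"x": 0.026,"y": -0.094,"z": -0.04,"hand": 1},{"rx": 0,"ry": 0,"rz": 0,"x": 0.026,"y": -0.094,"z": -0.08,"hand": 1},{"rx": 0,"ry": 0,"rz": 0,"x": 0.026,"y": -0.094,"z": -0.12,"hand": 1},{"rx": 0,"ry": 0,"rz": 0,"x": 0.026,"y": -0.094,"z": -0.155,"hand": 1},{"rx": 0,"ry": 0,"rz": 0,"x": 0.026,"y": -0.094,"z": -0.165,"hand": 1},{"rx": 0,"ry": 0,"rz": 0,"x": 0.026,"y": -0.094,"z": -0.165,"hand": 1}]'

```text
time_s: 2.75
position: [0.3918, -0.0216, 0.028]
tool_rot: [[-0.004, 0.07, 0.998], [0.001, 0.998, -0.07], [-1.0, 0.001, -0.004]]
wrist_force: [-0.6, 0.3, 0.5]
grip_width: 0.0001
```

```bash
python3 - <<'E'
from loc import *
look()
p=eyes.capture('top');save({'img':cv2.resize(p['img'][110:250,150:380],None,fx=3,fy=3)},'a2')
p=eyes.capture('side');save(p,'a2s')
E
```

```text
t 2.75 tcp [ 0.3918 -0.0216  0.028 ] board [-0.2625  0.2264] F [-0.6  0.3  0.5] w 0.0001 tooly [0.07  0.998 0.001]
```

View pics/a2.png

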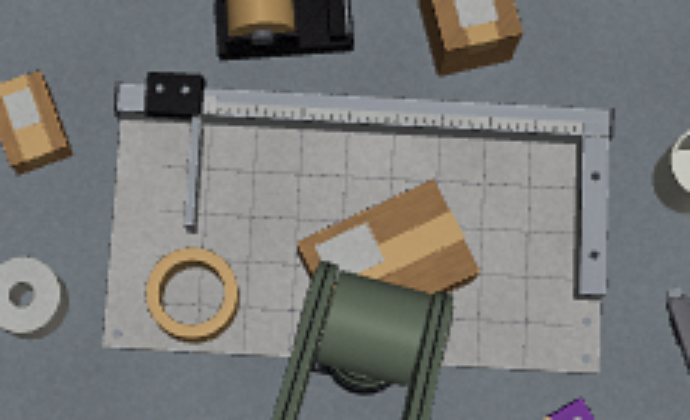

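View pics/a2s.png

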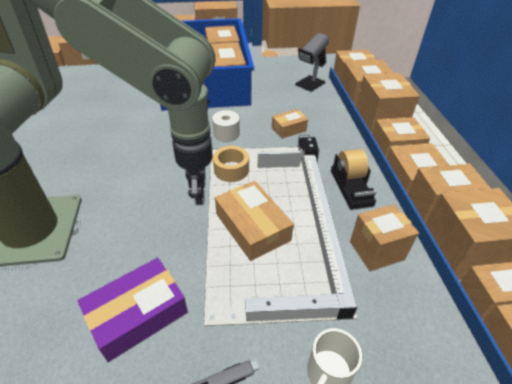

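Emit:
play_rows --plan '[{"rx": 0,"ry": 0,"rz": 0,"x": 0.01,"y": -0.001,"z": 0,"hand": 1},{"rx": 0,"ry": 0,"rz": 0,"x": 0.019,"y": -0.001,"z": 0,"hand": 1},{"rx": 0,"ry": 0,"rz": 0,"x": 0.025,"y": -0.002,"z": 0,"hand": 1},{"rx": 0,"ry": 0,"rz": 0,"x": 0.031,"y": -0.002,"z": 0,"hand": 1},{"rx": 0,"ry": 0,"rz": 0,"x": 0.037,"y": -0.003,"z": 0,"hand": 1},{"rx": 0,"ry": 0,"rz": 0,"x": 0.043,"y": -0.003,"z": 0,"hand": 1},{"rx": 0,"ry": 0,"rz": 0,"x": 0.049,"y": -0.003,"z": 0,"hand": 1},{"rx": 0,"ry": 0,"rz": 0,"x": 0.055,"y": -0.004,"z": 0,"hand": 1},{"rx": 0,"ry": 0,"rz": 0,"x": 0.06,"y": -0.004,"z": 0,"hand": 1},{"rx": 0,"ry": 0,"rz": 0,"x": 0.063,"y": -0.004,"z": 0,"hand": 1}]'

```text
time_s: 3.85
position: [0.4567, -0.0261, 0.0291]
tool_rot: [[0.0, 0.07, 0.998], [-0.0, 0.998, -0.07], [-1.0, 0.0, 0.0]]
wrist_force: [-0.3, 0.3, 0.4]
grip_width: 0.0002
```

```bash
cat >> loc.py <<'E'
def carton(p,tag):
    # side/top: top-face pixels (z 58..74mm) brown/label in board region; fit known 160x110 rect
    W=world(p);z=W[...,2];m=(p['depth']>0)&(z>.056)&(z<.078)
    c=p['img'].astype(int)
    b=np.stack([(W[...,0]-O[0])*ex[0]+(W[...,1]-O[1])*ex[1],(W[...,0]-O[0])*ey[0]+(W[...,1]-O[1])*ey[1]],-1)
    m&=(b[...,0]>-.27)&(b[...,0]<.012)&(b[...,1]>-.012)&(b[...,1]<.34)
    col=((c[...,0]-c[...,2])>25)|((c.min(2)>165))
    m&=col
    n,l,st,_=cv2.connectedComponentsWithStats(m.astype(np.uint8));k=1+np.argmax(st[1:,4]);m=l==k
    v,u=np.nonzero(m);P=rays(p,np.c_[u,v],.066);B=np.array([tob(q) for q in P]).astype(np.float32)
    (cx,cy),(w,h),a=cv2.minAreaRect(B*1000)
    print('minrect c %.1f %.1f dims %.1f %.1f ang %.1f n %d'%(cx,cy,w,h,a,m.sum()))
    # corners
    print(np.round(cv2.boxPoints(((cx,cy),(w,h),a))).astype(int).tolist())
    cc=B.mean(0)*1000;w_,E=np.linalg.eigh(np.cov(B.T));a=E[:,1]*np.sign(E[1,1]);print('mom c',np.round(cc,1),'yaw',round(float(np.degrees(np.arctan2(-a[0],a[1]))),2),'dims',np.round(np.sqrt(12*w_)*1000,1))
    return m
def shoot(tag):
    look()
    for n in('top','side'):
        p=eyes.capture(n);print(n);carton(p,tag)
        im=p['img'][110:250,150:380] if n=='top' else p['img'][120:340,170:400]
        save({'img':cv2.resize(im,None,fx=3,fy=3 if n=='top' else 2.7)},tag+n)
E
python3 - <<'E'
from loc import *
shoot('a3')
E
```

```text
t 3.85 tcp [ 0.4567 -0.0261  0.0291] board [-0.1974  0.2264] F [-0.3  0.3  0.4] w 0.0002 tooly [0.07  0.998 0.   ]
top
minrect c -91.3 173.5 dims 42.1 59.6 ang 28.3 n 146
[[-124, 190], [-96, 137], [-59, 157], [-87, 210]]
mom c [-82.  168.4] yaw 0.95 dims [30.3 54.8]
side
minrect c -143.2 195.5 dims 112.5 166.7 ang 28.4 n 2711
[[-232, 242], [-153, 95], [-54, 149], [-133, 296]]
mom c [-139.3  187.7] yaw 23.23 dims [112.6 158.8]
```

View pics/a3side.png

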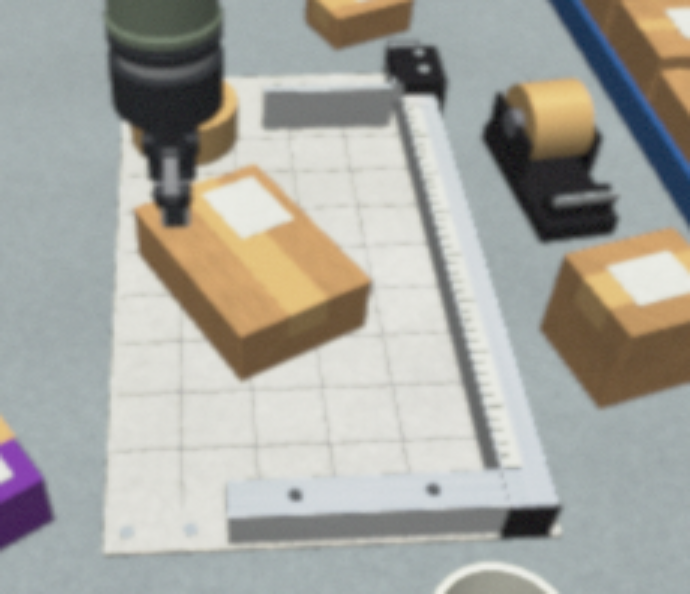

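```bash
python3 - <<'E'
from loc import *
s=look()
p=eyes.capture('side');P=s['position'];uv=proj(p,P);print(uv, 'crop',(uv-[170,120])*[3,2.7])
W=world(p)
u,v=int(uv[0,0]),int(uv[0,1])
for dv in(-40,-20,-10,-4,0,5): print(dv,np.round(W[v+dv,u],3))
im=p['img'].copy();cv2.circle(im,(u,v),2,(255,0,0),-1);save({'img':cv2.resize(im[120:270,180:330],None,fx=4,fy=4)},'a4')
print(s['q'],s['effort'])
E
```

```text
t 3.95 tcp [ 0.4566 -0.0261  0.0291] board [-0.1975  0.2264] F [-0.7 -0.1  0.6] w 0.0002 tooly [ 0.07   0.998 -0.   ]
[[228.15482826 212.4183045 ]] crop [[174.46448477 249.52942214]]
-40 [ 0.459 -0.065  0.188]
-20 [ 0.456 -0.09   0.158]
-10 [ 0.457 -0.039  0.077]
-4 [ 0.456 -0.047  0.066]
0 [ 0.455 -0.057  0.065]
5 [ 0.454 -0.066  0.058]
[-1.41336324e+01  9.99348796e+00  1.12617657e+02  2.90268352e-04
  5.73808904e+01 -1.00137581e+02] [ 4.86962730e-03 -3.02798831e+01 -2.28289086e+01  6.60932536e-03
 -1.92964979e-02  7.92782841e-03]
```

View pics/a4.png

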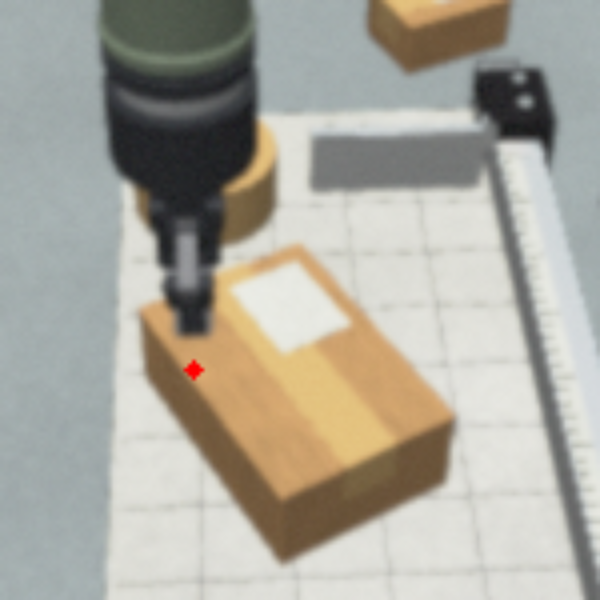

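```bash
python3 - <<'E'
from loc import *
p=np.load('side0.npy',allow_pickle=True).item()
for z in(.028,.05,.07): print(proj(p,[.3918,-.0216,z]), proj(p,[.4566,-.026,z]))
im=cv2.imread('pics/a2s.png')[150:225,160:240];cv2.imwrite('pics/a5.png',cv2.resize(im,None,fx=7,fy=7))
q=eyes.capture('side');W=world(q);look()
# finger pixels: non-carton, dark, near tcp
m=(abs(W[...,0]-.457)<.03)&(abs(W[...,1]+.03)<.06)&(W[...,2]<.12)&(W[...,2]>.03)&(q['img'].max(2)<90)&(q['depth']>0)
v,u=np.nonzero(m);print(m.sum(),v.max(),np.round(np.percentile(W[m][:,2],[0,2,10,50]),3))
for vv in range(v.max()-12,v.max()+3): print(vv,np.round(W[vv,228],3),q['img'][vv,228])
E
```

```text
[[200.06497028 213.64363464]] [[228.1760768  212.70686274]]
[[199.19531456 207.12964698]] [[227.82136536 206.19780659]]
[[198.37666896 200.99774077]] [[227.487499   200.07126341]]
t 4.05 tcp [ 0.4559 -0.0259  0.029 ] board [-0.1982  0.2265] F [ 0.1 -0.5  0.5] w 0.0 tooly [0.07  0.998 0.   ]
41 203 [0.076 0.076 0.078 0.087]
191 [ 0.456 -0.088  0.158] [119 121 124]
192 [ 0.456 -0.09   0.158] [90 91 95]
193 [ 0.456 -0.089  0.154] [66 66 69]
194 [ 0.456 -0.09   0.152] [52 51 53]
195 [ 0.456 -0.076  0.136] [48 46 49]
196 [ 0.457 -0.072  0.129] [34 38 42]
197 [ 0.458 -0.04   0.093] [41 43 49]
198 [ 0.457 -0.04   0.091] [41 41 48]
199 [ 0.457 -0.039  0.087] [37 41 43]
200 [ 0.457 -0.042  0.086] [44 43 49]
201 [ 0.457 -0.038  0.079] [46 46 48]
202 [ 0.457 -0.038  0.076] [50 49 52]
203 [ 0.457 -0.04   0.075] [90 78 63]
204 [ 0.457 -0.034  0.065] [149 120  85]
205 [ 0.457 -0.037  0.066] [193 152 103]
```

View pics/a5.png

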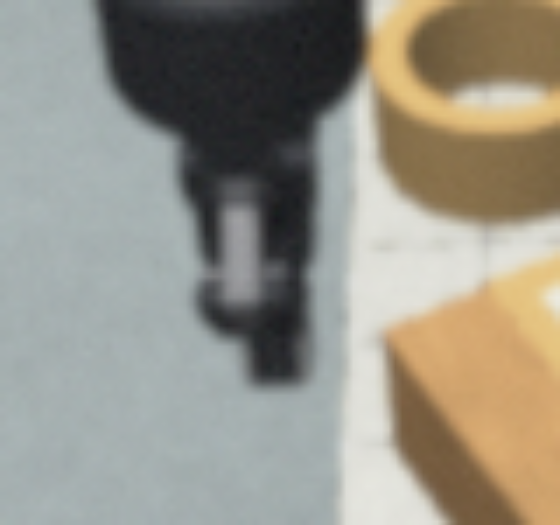

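Emit:
play_rows --plan '[{"rx": 0,"ry": 0,"rz": 0,"x": -0.033,"y": 0.002,"z": 0,"hand": 1},{"rx": 0,"ry": 0,"rz": 0,"x": -0.065,"y": 0.0045,"z": 0,"hand": 1},{"rx": 0,"ry": 0,"rz": 0,"x": -0.065,"y": 0.0045,"z": -0.015,"hand": 1},{"rx": 0,"ry": 0,"rz": 0,"x": -0.065,"y": 0.0045,"z": -0.025,"hand": 1},{"rx": 0,"ry": 0,"rz": 0,"x": -0.065,"y": 0.0045,"z": -0.025,"hand": 1}]'

```text
time_s: 4.55
position: [0.39, -0.0212, 0.003]
tool_rot: [[-0.003, 0.07, 0.998], [0.001, 0.998, -0.07], [-1.0, 0.001, -0.003]]
wrist_force: [-0.5, 0.5, -0.2]
grip_width: -0.0003
```

```bash
cat >> loc.py <<'E'
def tip(q=None,dy=.0145):
    s=look()
    q=q or eyes.capture('side');W=world(q);x,y,_=s['position']
    m=(abs(W[...,0]-x)<.012)&(abs(W[...,1]-y)<.035)&(W[...,2]<.14)&(W[...,2]>-.02)&(q['img'].max(2)<80)&(q['depth']>0)
    v,u=np.nonzero(m);k=v>v.max()-3;print('tip rows',v.max(),u[k],np.round(np.median(W[m][k],0),4))
    return q
E
python3 - <<'E'
from loc import *
q=tip();save({'img':cv2.resize(q['img'][150:240,160:260],None,fx=6,fy=6)},'a6')
E
```

```text
t 4.55 tcp [ 0.39   -0.0212  0.003 ] board [-0.2643  0.2266] F [-0.5  0.5 -0.2] w -0.0003 tooly [0.07  0.998 0.001]
tip rows 211 [196 197 198 199 200 201 196 197 198 199 200 201 196 197 198 199 200 201] [ 0.3905 -0.0361  0.0562]
```

View pics/a6.png

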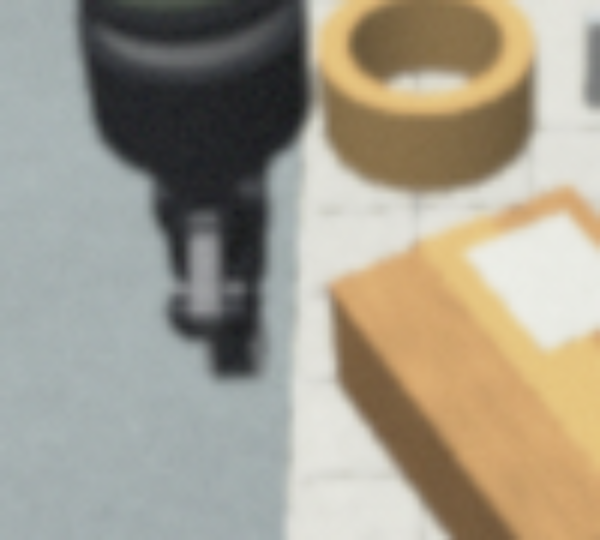

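Emit:
play_rows --plan '[{"rx": 0,"ry": 0,"rz": 0,"x": 0,"y": 0,"z": -0.008,"hand": 1},{"rx": 0,"ry": 0,"rz": 0,"x": 0,"y": 0,"z": -0.015,"hand": 1},{"rx": 0,"ry": 0,"rz": 0,"x": 0,"y": 0,"z": -0.02,"hand": 1},{"rx": 0,"ry": 0,"rz": 0,"x": 0,"y": 0,"z": -0.022,"hand": 1}]'

```text
time_s: 5.0
position: [0.3906, -0.0214, -0.0187]
tool_rot: [[-0.001, 0.07, 0.998], [0.0, 0.998, -0.07], [-1.0, 0.0, -0.002]]
wrist_force: [0.4, -0.9, 0.2]
grip_width: -0.0
```

```bash
python3 - <<'E'
from loc import *
q=tip();save({'img':cv2.resize(q['img'][150:240,160:260],None,fx=6,fy=6)},'a7')
E
```

```text
t 5.0 tcp [ 0.3906 -0.0214 -0.0187] board [-0.2636  0.2266] F [ 0.4 -0.9  0.2] w -0.0 tooly [0.07  0.998 0.   ]
tip rows 218 [197 198 199 200 201 202 197 198 199 200 201 202 198 199] [ 0.3896 -0.0364  0.0336]
```

View pics/a7.png

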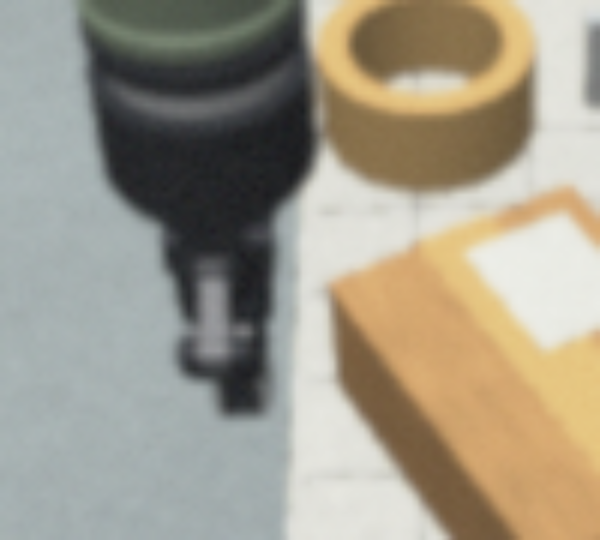

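Emit:
play_rows --plan '[{"rx": 0,"ry": 0,"rz": 0,"x": 0.01,"y": -0.001,"z": -0.006,"hand": 1},{"rx": 0,"ry": 0,"rz": 0,"x": 0.019,"y": -0.001,"z": -0.006,"hand": 1},{"rx": 0,"ry": 0,"rz": 0,"x": 0.025,"y": -0.002,"z": -0.006,"hand": 1},{"rx": 0,"ry": 0,"rz": 0,"x": 0.031,"y": -0.002,"z": -0.006,"hand": 1},{"rx": 0,"ry": 0,"rz": 0,"x": 0.037,"y": -0.003,"z": -0.006,"hand": 1},{"rx": 0,"ry": 0,"rz": 0,"x": 0.043,"y": -0.003,"z": -0.006,"hand": 1},{"rx": 0,"ry": 0,"rz": 0,"x": 0.049,"y": -0.003,"z": -0.006,"hand": 1},{"rx": 0,"ry": 0,"rz": 0,"x": 0.054,"y": -0.004,"z": -0.006,"hand": 1},{"rx": 0,"ry": 0,"rz": 0,"x": 0.057,"y": -0.004,"z": -0.006,"hand": 1}]'

```text
time_s: 5.95
position: [0.4489, -0.0257, -0.0238]
tool_rot: [[0.0, 0.07, 0.998], [-0.0, 0.998, -0.07], [-1.0, -0.0, 0.0]]
wrist_force: [-1.7, 0.1, -0.0]
grip_width: 0.0002
```

```bash
python3 - <<'E'
from loc import *
shoot('a8')
E
```

```text
t 5.95 tcp [ 0.4489 -0.0257 -0.0238] board [-0.2052  0.2263] F [-1.7  0.1 -0. ] w 0.0002 tooly [ 0.07   0.998 -0.   ]
top
minrect c -114.7 191.9 dims 109.4 160.7 ang 21.9 n 922
[[-195, 246], [-135, 97], [-34, 138], [-94, 287]]
mom c [-90.6 172.3] yaw -8.91 dims [ 78.4 148. ]
side
minrect c -113.4 186.2 dims 112.0 166.7 ang 22.6 n 2879
[[-197, 242], [-133, 88], [-30, 131], [-94, 285]]
mom c [-111.8  180.4] yaw 20.74 dims [110.9 163.4]
```

View pics/a8side.png

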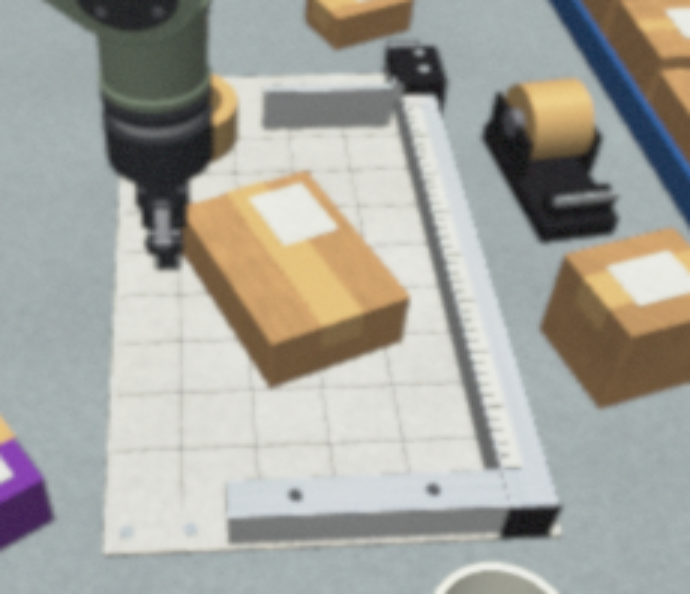

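Emit:
play_rows --plan '[{"rx": 0,"ry": 0,"rz": 0,"x": 0.006,"y": 0.0,"z": 0,"hand": 1},{"rx": 0,"ry": 0,"rz": 0,"x": 0.012,"y": -0.001,"z": 0,"hand": 1},{"rx": 0,"ry": 0,"rz": 0,"x": 0.018,"y": -0.001,"z": 0,"hand": 1},{"rx": 0,"ry": 0,"rz": 0,"x": 0.024,"y": -0.002,"z": 0,"hand": 1},{"rx": 0,"ry": 0,"rz": 0,"x": 0.03,"y": -0.002,"z": 0,"hand": 1},{"rx": 0,"ry": 0,"rz": 0,"x": 0.036,"y": -0.002,"z": 0,"hand": 1},{"rx": 0,"ry": 0,"rz": 0,"x": 0.042,"y": -0.003,"z": 0,"hand": 1},{"rx": 0,"ry": 0,"rz": 0,"x": 0.047,"y": -0.003,"z": 0,"hand": 1},{"rx": 0,"ry": 0,"rz": 0,"x": 0.05,"y": -0.003,"z": 0,"hand": 1}]'

```text
time_s: 6.95
position: [0.4989, -0.0286, -0.0238]
tool_rot: [[0.0, 0.07, 0.998], [-0.0, 0.998, -0.07], [-1.0, -0.0, 0.0]]
wrist_force: [-1.9, 1.9, 0.4]
grip_width: -0.0
```

```bash
python3 - <<'E'
from loc import *
shoot('a9')
E
```

```text
t 6.95 tcp [ 0.4989 -0.0286 -0.0238] board [-0.1552  0.2268] F [-1.9  1.9  0.4] w -0.0 tooly [ 0.07   0.998 -0.   ]
top
minrect c -74.9 175.8 dims 110.7 155.4 ang 11.3 n 788
[[-144, 241], [-114, 89], [-5, 110], [-36, 263]]
mom c [-56.2 147.6] yaw -29.1 dims [ 84.8 149.1]
side
minrect c -73.7 173.2 dims 111.1 167.0 ang 11.1 n 2932
[[-144, 244], [-112, 81], [-3, 102], [-35, 266]]
mom c [-72.6 166.7] yaw 9.17 dims [110.  163.7]
```

View pics/a9side.png

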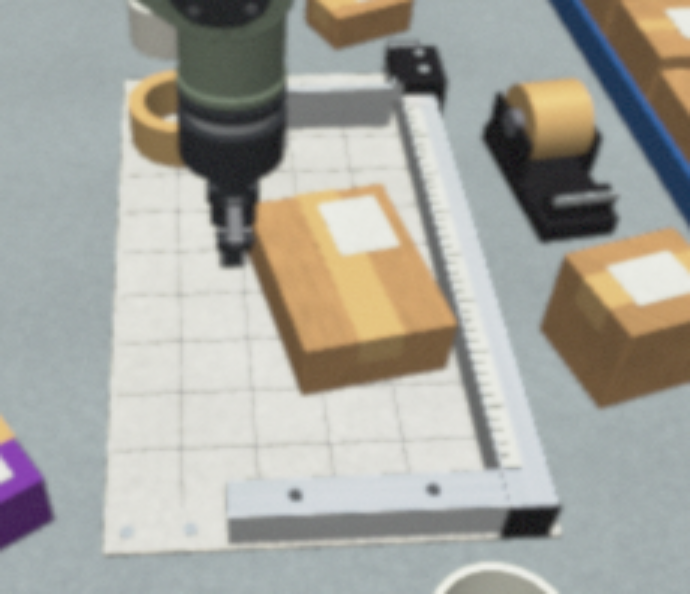

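Emit:
play_rows --plan '[{"rx": 0,"ry": 0,"rz": 0,"x": 0.005,"y": 0.0,"z": 0,"hand": 1},{"rx": 0,"ry": 0,"rz": 0,"x": 0.01,"y": -0.001,"z": 0,"hand": 1},{"rx": 0,"ry": 0,"rz": 0,"x": 0.015,"y": -0.001,"z": 0,"hand": 1},{"rx": 0,"ry": 0,"rz": 0,"x": 0.019,"y": -0.001,"z": 0,"hand": 1},{"rx": 0,"ry": 0,"rz": 0,"x": 0.023,"y": -0.002,"z": 0,"hand": 1},{"rx": 0,"ry": 0,"rz": 0,"x": 0.026,"y": -0.002,"z": 0,"hand": 1},{"rx": 0,"ry": 0,"rz": 0,"x": 0.028,"y": -0.002,"z": 0,"hand": 1},{"rx": 0,"ry": 0,"rz": 0,"x": 0.03,"y": -0.002,"z": 0,"hand": 1}]'

```text
time_s: 7.85
position: [0.5281, -0.0305, -0.024]
tool_rot: [[-0.0, 0.07, 0.998], [0.0, 0.998, -0.07], [-1.0, 0.0, -0.0]]
wrist_force: [-1.7, 1.5, 0.2]
grip_width: -0.0002
```

Emit:
play_rows --plan '[{"rx": 0,"ry": 0,"rz": 0,"x": 0.001,"y": 0.0,"z": 0,"hand": 1},{"rx": 0,"ry": 0,"rz": 0,"x": 0.002,"y": 0,"z": 0,"hand": 1}]'

```text
time_s: 8.05
position: [0.5303, -0.0306, -0.0239]
tool_rot: [[0.0, 0.07, 0.998], [-0.0, 0.998, -0.07], [-1.0, -0.0, 0.0]]
wrist_force: [-0.7, 0.8, 1.0]
grip_width: 0.0002
```

```bash
python3 - <<'E'
from loc import *
shoot('a10')
E
```

```text
t 8.05 tcp [ 0.5303 -0.0306 -0.0239] board [-0.1237  0.227 ] F [-0.7  0.8  1. ] w 0.0002 tooly [ 0.07   0.998 -0.   ]
top
minrect c -56.1 170.7 dims 112.3 158.2 ang 1.7 n 721
[[-115, 248], [-110, 90], [2, 93], [-2, 251]]
mom c [-46.9 130.6] yaw -49.27 dims [ 88.  140.1]
side
minrect c -53.4 165.7 dims 110.3 168.2 ang 1.2 n 2951
[[-110, 249], [-107, 80], [4, 83], [0, 251]]
mom c [-52.7 158.4] yaw -1.05 dims [108.5 163.6]
```

View pics/a10side.png

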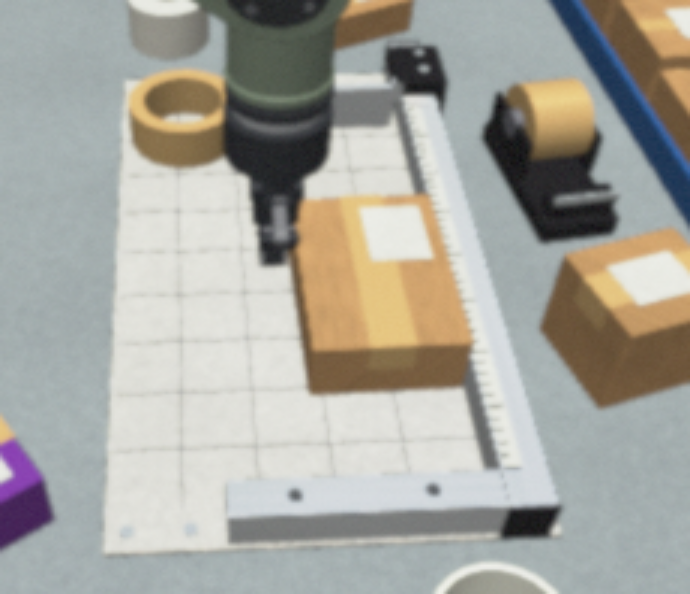

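Emit:
play_rows --plan '[{"rx": 0,"ry": 0,"rz": 0,"x": 0.001,"y": 0.0,"z": 0,"hand": 1},{"rx": 0,"ry": 0,"rz": 0,"x": 0.002,"y": 0,"z": 0,"hand": 1}]'

```text
time_s: 8.35
position: [0.5321, -0.0305, -0.0239]
tool_rot: [[-0.0, 0.07, 0.998], [0.0, 0.998, -0.07], [-1.0, 0.0, -0.0]]
wrist_force: [-1.4, -0.3, -0.3]
grip_width: -0.0
```

Emit:
play_rows --plan '[{"rx": 0,"ry": 0,"rz": 0,"x": 0.001,"y": 0.0,"z": 0,"hand": 1},{"rx": 0,"ry": 0,"rz": 0,"x": 0.002,"y": 0,"z": 0,"hand": 1}]'

```text
time_s: 8.55
position: [0.5336, -0.0305, -0.024]
tool_rot: [[-0.002, 0.07, 0.998], [0.0, 0.998, -0.07], [-1.0, 0.0, -0.002]]
wrist_force: [-4.1, 0.1, 1.6]
grip_width: 0.0001
```

Emit:
play_rows --plan '[{"rx": 0,"ry": 0,"rz": 0,"x": -0.01,"y": 0.001,"z": 0,"hand": 1},{"rx": 0,"ry": 0,"rz": 0,"x": -0.02,"y": 0.001,"z": 0,"hand": 1},{"rx": 0,"ry": 0,"rz": 0,"x": -0.018,"y": 0.035,"z": 0,"hand": 1},{"rx": 0,"ry": 0,"rz": 0,"x": -0.015,"y": 0.069,"z": 0,"hand": 1},{"rx": 0,"ry": 0,"rz": 0,"x": 0.025,"y": 0.066,"z": 0,"hand": 1},{"rx": 0,"ry": 0,"rz": 0,"x": 0.055,"y": 0.064,"z": 0,"hand": 1},{"rx": 0,"ry": 0,"rz": 0,"x": 0.066,"y": 0.063,"z": 0,"hand": 1},{"rx": 0,"ry": 0,"rz": 0,"x": 0.066,"y": 0.063,"z": 0,"hand": 1}]'

```text
time_s: 9.35
position: [0.6012, 0.0321, -0.0236]
tool_rot: [[0.001, 0.07, 0.998], [-0.0, 0.998, -0.07], [-1.0, -0.0, 0.001]]
wrist_force: [0.2, 0.6, 0.2]
grip_width: -0.0002
```

```bash
python3 - <<'E'
from loc import *
shoot('a11')
E
```

```text
t 9.35 tcp [ 0.6012  0.0321 -0.0236] board [-0.0572  0.2944] F [0.2 0.6 0.2] w -0.0002 tooly [ 0.07   0.998 -0.   ]
top
minrect c -53.6 159.9 dims 138.4 111.5 ang 89.9 n 1478
[[-109, 91], [2, 91], [2, 229], [-109, 229]]
mom c [-53.8 159.5] yaw 2.03 dims [110.5 137.7]
side
minrect c -51.5 164.5 dims 166.0 110.2 ang 90.0 n 2986
[[-107, 81], [4, 81], [4, 247], [-107, 247]]
mom c [-51.7 158.7] yaw -0.21 dims [109.9 164.5]
```

View pics/a11side.png

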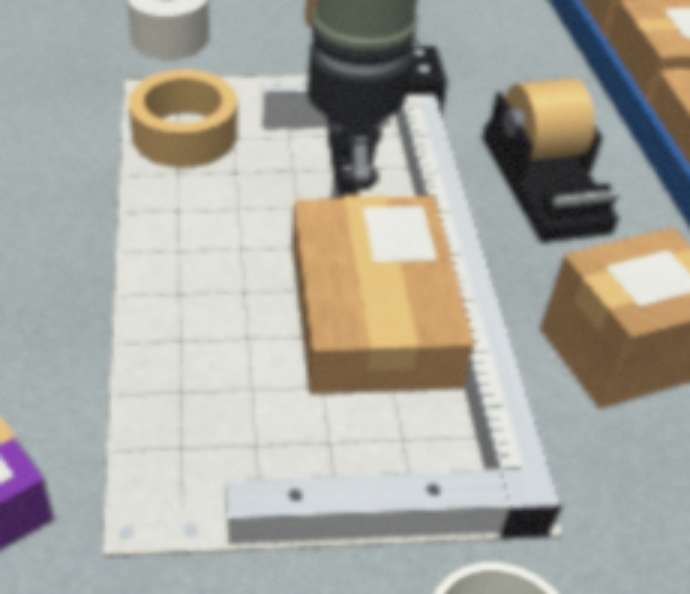

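View pics/a11top.png

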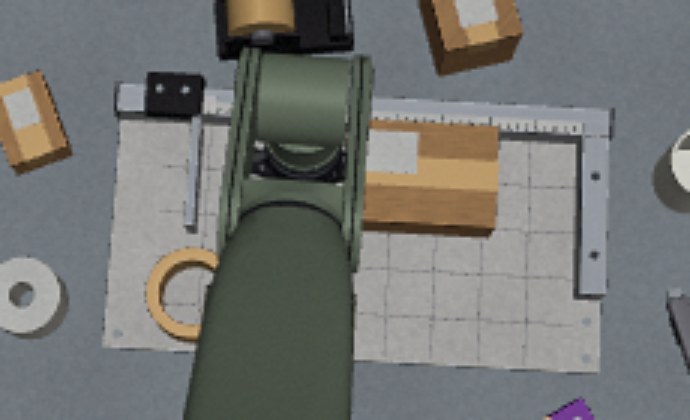

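Emit:
play_rows --plan '[{"rx": 0,"ry": 0,"rz": 0,"x": -0.001,"y": -0.015,"z": 0,"hand": 1},{"rx": 0,"ry": 0,"rz": 0,"x": -0.002,"y": -0.025,"z": 0,"hand": 1},{"rx": 0,"ry": 0,"rz": 0,"x": -0.0021,"y": -0.031,"z": 0,"hand": 1},{"rx": 0,"ry": 0,"rz": 0,"x": -0.0026,"y": -0.037,"z": 0,"hand": 1},{"rx": 0,"ry": 0,"rz": 0,"x": -0.003,"y": -0.043,"z": 0,"hand": 1},{"rx": 0,"ry": 0,"rz": 0,"x": -0.0034,"y": -0.049,"z": 0,"hand": 1},{"rx": 0,"ry": 0,"rz": 0,"x": -0.0038,"y": -0.055,"z": 0,"hand": 1},{"rx": 0,"ry": 0,"rz": 0,"x": -0.0042,"y": -0.061,"z": 0,"hand": 1},{"rx": 0,"ry": 0,"rz": 0,"x": -0.0046,"y": -0.067,"z": 0,"hand": 1},{"rx": 0,"ry": 0,"rz": 0,"x": -0.0049,"y": -0.071,"z": 0,"hand": 1}]'

```text
time_s: 10.45
position: [0.5951, -0.0388, -0.0239]
tool_rot: [[-0.0, 0.07, 0.998], [0.0, 0.998, -0.07], [-1.0, 0.0, -0.0]]
wrist_force: [-1.7, 5.2, 2.2]
grip_width: 0.0
```

```bash
python3 - <<'E'
from loc import *
shoot('a12')
E
```

```text
t 10.45 tcp [ 0.5951 -0.0388 -0.0239] board [-0.0585  0.2233] F [-1.7  5.2  2.2] w 0.0 tooly [0.07  0.998 0.   ]
top
minrect c -53.7 90.4 dims 111.9 125.0 ang 0.0 n 1288
[[-110, 153], [-110, 28], [2, 28], [2, 153]]
mom c [-54.4  87.6] yaw 15.58 dims [109.5 121.1]
side
minrect c -51.5 103.6 dims 110.0 169.4 ang 0.3 n 3563
[[-107, 188], [-106, 19], [4, 19], [3, 189]]
mom c [-51.6  95.6] yaw -0.19 dims [109.8 164.5]
```

View pics/a12side.png

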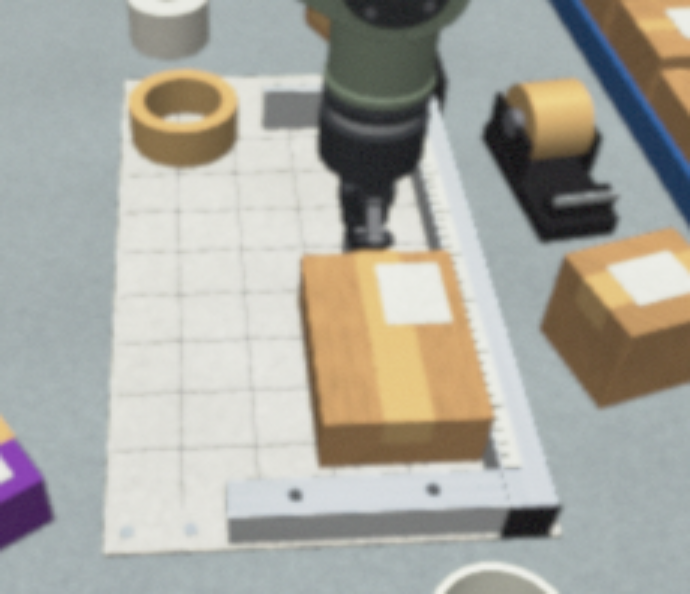

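Emit:
play_rows --plan '[{"rx": 0,"ry": 0,"rz": 0,"x": -0.0004,"y": -0.005,"z": 0,"hand": 1},{"rx": 0,"ry": 0,"rz": 0,"x": -0.0007,"y": -0.01,"z": 0,"hand": 1},{"rx": 0,"ry": 0,"rz": 0,"x": -0.001,"y": -0.014,"z": 0,"hand": 1},{"rx": 0,"ry": 0,"rz": 0,"x": -0.0012,"y": -0.017,"z": 0,"hand": 1},{"rx": 0,"ry": 0,"rz": 0,"x": -0.0014,"y": -0.019,"z": 0,"hand": 1}]'

```text
time_s: 11.05
position: [0.594, -0.0579, -0.0239]
tool_rot: [[0.0, 0.07, 0.998], [-0.0, 0.998, -0.07], [-1.0, -0.0, 0.0]]
wrist_force: [-0.5, 3.0, 1.4]
grip_width: 0.0001
```

```bash
python3 - <<'E'
from loc import *
shoot('a13')
E
```

```text
t 11.05 tcp [ 0.594  -0.0579 -0.0239] board [-0.0582  0.2041] F [-0.5  3.   1.4] w 0.0001 tooly [ 0.07   0.998 -0.   ]
top
minrect c -53.9 69.7 dims 122.5 112.1 ang 89.7 n 1271
[[-110, 9], [2, 8], [2, 131], [-110, 131]]
mom c [-55.2  66.9] yaw 25.7 dims [108.  119.9]
side
minrect c -51.6 83.9 dims 110.4 168.3 ang 0.3 n 3752
[[-107, 168], [-106, -1], [4, 0], [3, 168]]
mom c [-51.7  76.8] yaw -0.09 dims [109.9 163.7]
```

View pics/a13side.png

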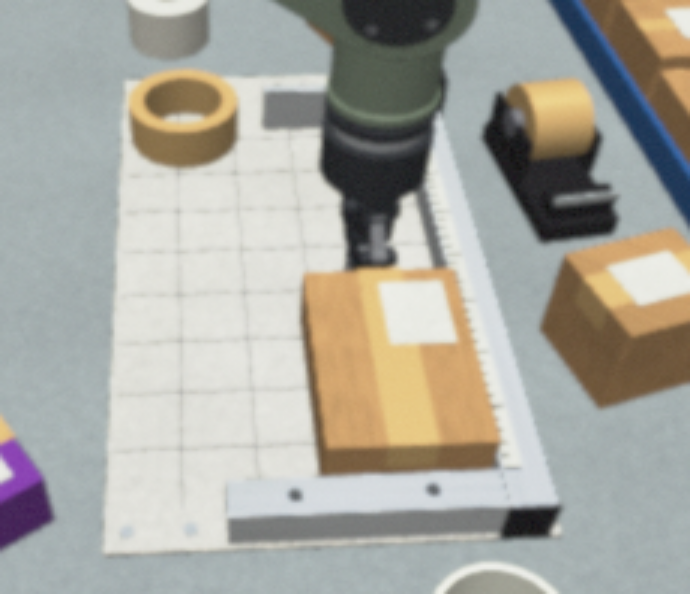

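Emit:
play_rows --plan '[{"rx": 0,"ry": 0,"rz": 0,"x": -0.0002,"y": -0.003,"z": 0,"hand": 1},{"rx": 0,"ry": 0,"rz": 0,"x": -0.0004,"y": -0.005,"z": 0,"hand": 1},{"rx": 0,"ry": 0,"rz": 0,"x": -0.0005,"y": -0.007,"z": 0,"hand": 1}]'

```text
time_s: 11.45
position: [0.5934, -0.0645, -0.0239]
tool_rot: [[0.0, 0.07, 0.998], [0.0, 0.998, -0.07], [-1.0, 0.0, 0.0]]
wrist_force: [0.3, 4.0, 2.0]
grip_width: -0.0001
```

Emit:
play_rows --plan '[{"rx": 0,"ry": 0,"rz": 0,"x": 0,"y": -0.001,"z": 0,"hand": 1},{"rx": 0,"ry": 0,"rz": 0,"x": 0,"y": -0.002,"z": 0,"hand": 1}]'

```text
time_s: 11.65
position: [0.5933, -0.0665, -0.0239]
tool_rot: [[-0.0, 0.07, 0.998], [0.0, 0.998, -0.07], [-1.0, 0.0, -0.0]]
wrist_force: [0.1, 2.9, 2.5]
grip_width: -0.0
```

Emit:
play_rows --plan '[{"rx": 0,"ry": 0,"rz": 0,"x": 0,"y": -0.001,"z": 0,"hand": 1},{"rx": 0,"ry": 0,"rz": 0,"x": 0,"y": -0.002,"z": 0,"hand": 1}]'

```text
time_s: 11.85
position: [0.5934, -0.0675, -0.0239]
tool_rot: [[0.0, 0.07, 0.998], [0.002, 0.998, -0.07], [-1.0, 0.002, -0.0]]
wrist_force: [0.0, 8.5, 2.0]
grip_width: 0.0003
```

```bash
python3 - <<'E'
from loc import *
shoot('a14')
E
```

```text
t 11.85 tcp [ 0.5934 -0.0675 -0.0239] board [-0.0582  0.1945] F [0.  8.5 2. ] w 0.0003 tooly [0.07  0.998 0.002]
top
minrect c -54.2 60.5 dims 112.5 122.1 ang 0.0 n 1242
[[-110, 121], [-110, -1], [2, -1], [2, 122]]
mom c [-55.   56.5] yaw 29.86 dims [108.3 118.2]
side
minrect c -51.4 75.0 dims 110.2 168.7 ang 0.1 n 3845
[[-107, 159], [-106, -9], [4, -9], [4, 160]]
mom c [-51.7  67.4] yaw 0.08 dims [109.9 163.8]
```

View pics/a14side.png

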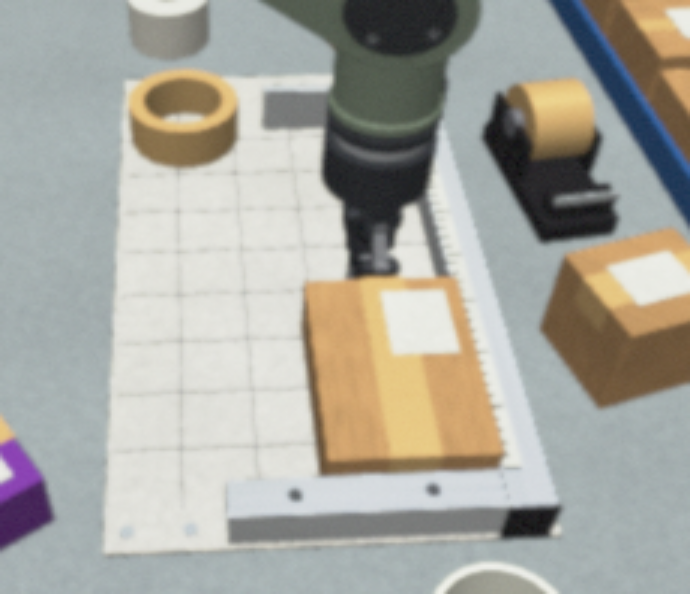

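View pics/a14top.png

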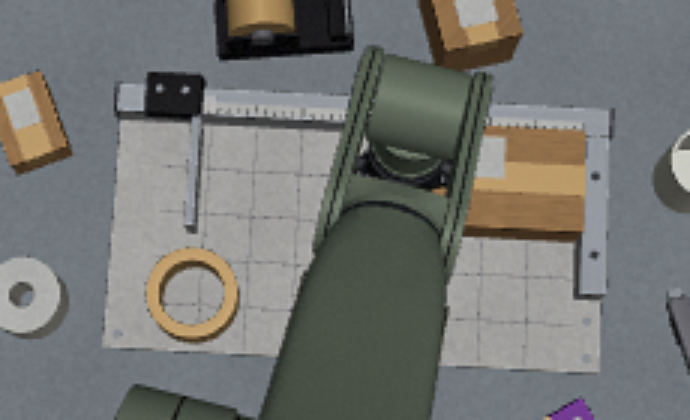

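Emit:
play_rows --plan '[{"rx": 0,"ry": 0,"rz": 0,"x": 0.001,"y": 0.015,"z": 0,"hand": 1},{"rx": 0,"ry": 0,"rz": 0,"x": 0.003,"y": 0.045,"z": 0,"hand": 1},{"rx": 0,"ry": 0,"rz": 0,"x": -0.042,"y": 0.048,"z": 0,"hand": 1},{"rx": 0,"ry": 0,"rz": 0,"x": -0.089,"y": 0.051,"z": 0,"hand": 1},{"rx": 0,"ry": 0,"rz": 0,"x": -0.092,"y": 0.005,"z": 0,"hand": 1},{"rx": 0,"ry": 0,"rz": 0,"x": -0.095,"y": -0.04,"z": 0,"hand": 1},{"rx": 0,"ry": 0,"rz": 0,"x": -0.098,"y": -0.085,"z": 0,"hand": 1},{"rx": 0,"ry": 0,"rz": 0,"x": -0.1,"y": -0.108,"z": 0,"hand": 1},{"rx": 0,"ry": 0,"rz": 0,"x": -0.088,"y": -0.109,"z": 0,"hand": 1},{"rx": 0,"ry": 0,"rz": 0,"x": -0.08,"y": -0.11,"z": 0,"hand": 1}]'

```text
time_s: 12.95
position: [0.5141, -0.1789, -0.024]
tool_rot: [[0.0, 0.071, 0.997], [-0.0, 0.997, -0.071], [-1.0, -0.0, 0.0]]
wrist_force: [0.8, 0.1, 0.4]
grip_width: -0.0001
```

```bash
python3 - <<'E'
from loc import *
shoot('a15')
E
```

```text
t 12.95 tcp [ 0.5141 -0.1789 -0.024 ] board [-0.1296  0.0779] F [0.8 0.1 0.4] w -0.0001 tooly [ 0.071  0.997 -0.   ]
top
minrect c -53.8 120.7 dims 78.0 111.7 ang 88.9 n 542
[[-110, 83], [1, 81], [3, 159], [-109, 161]]
mom c [-45.7 131.3] yaw 74.47 dims [ 56.5 112.3]
side
minrect c -51.4 73.8 dims 110.3 165.1 ang 0.1 n 3577
[[-107, 156], [-106, -9], [4, -9], [4, 157]]
mom c [-48.4  62.9] yaw -9.76 dims [104.3 158.5]
```

View pics/a15side.png

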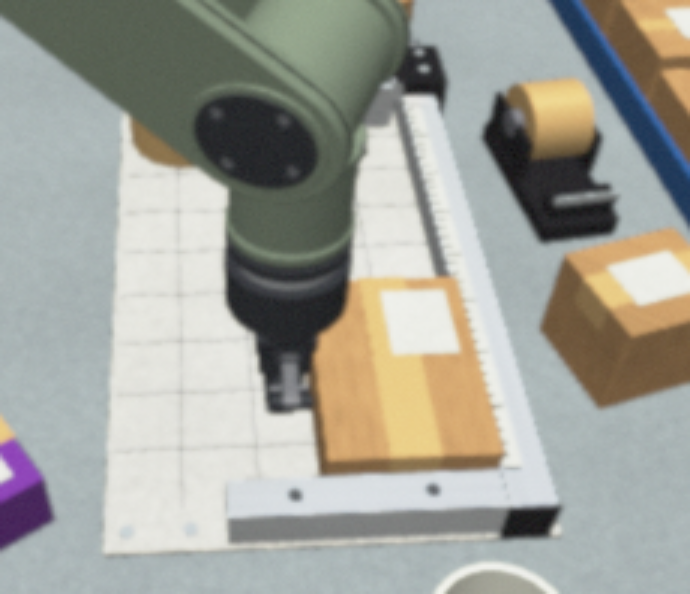

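Emit:
play_rows --plan '[{"rx": 0,"ry": 0,"rz": 0,"x": 0.003,"y": 0,"z": 0,"hand": 1},{"rx": 0,"ry": 0,"rz": 0,"x": 0.006,"y": 0,"z": 0,"hand": 1},{"rx": 0,"ry": 0,"rz": 0,"x": 0.008,"y": 0,"z": 0,"hand": 1}]'

```text
time_s: 13.35
position: [0.5216, -0.1777, -0.024]
tool_rot: [[-0.0, 0.068, 0.998], [0.0, 0.998, -0.068], [-1.0, 0.0, -0.0]]
wrist_force: [-0.5, 0.2, -0.7]
grip_width: -0.0003
```

Emit:
play_rows --plan '[{"rx": 0,"ry": 0,"rz": 0,"x": 0.001,"y": 0,"z": 0,"hand": 1},{"rx": 0,"ry": 0,"rz": 0,"x": 0.0015,"y": 0,"z": 0,"hand": 1}]'

```text
time_s: 13.55
position: [0.5229, -0.1783, -0.0239]
tool_rot: [[-0.0, 0.069, 0.998], [0.0, 0.998, -0.069], [-1.0, 0.0, -0.0]]
wrist_force: [0.0, 0.4, 0.1]
grip_width: 0.0001
```

Emit:
play_rows --plan '[{"rx": 0,"ry": 0,"rz": 0,"x": 0.001,"y": 0,"z": 0,"hand": 1},{"rx": 0,"ry": 0,"rz": 0,"x": 0.002,"y": 0,"z": 0,"hand": 1}]'

```text
time_s: 13.75
position: [0.5233, -0.1781, -0.0243]
tool_rot: [[-0.003, 0.069, 0.998], [0.001, 0.998, -0.069], [-1.0, 0.001, -0.003]]
wrist_force: [-5.8, -0.2, 2.2]
grip_width: 0.0004
```

Emit:
play_rows --plan '[{"rx": 0,"ry": 0,"rz": 0,"x": 0.001,"y": 0,"z": 0,"hand": 1},{"rx": 0,"ry": 0,"rz": 0,"x": 0.0015,"y": 0,"z": 0,"hand": 1}]'

```text
time_s: 13.95
position: [0.5231, -0.1777, -0.0249]
tool_rot: [[-0.007, 0.069, 0.998], [0.002, 0.998, -0.069], [-1.0, 0.001, -0.007]]
wrist_force: [-8.3, 0.5, 4.2]
grip_width: -0.0001
```

Emit:
play_rows --plan '[{"rx": 0,"ry": 0,"rz": 0,"x": -0.01,"y": 0.001,"z": 0,"hand": 1},{"rx": 0,"ry": 0,"rz": 0,"x": -0.03,"y": 0.002,"z": 0,"hand": 1},{"rx": 0,"ry": 0,"rz": 0,"x": -0.035,"y": 0.002,"z": 0.04,"hand": 1},{"rx": 0,"ry": 0,"rz": 0,"x": -0.035,"y": 0.002,"z": 0.08,"hand": 1},{"rx": 0,"ry": 0,"rz": 0,"x": -0.035,"y": 0.01,"z": 0.12,"hand": 1},{"rx": 0,"ry": 0,"rz": 0,"x": -0.02,"y": 0.055,"z": 0.12,"hand": 1},{"rx": 0,"ry": 0,"rz": 0,"x": 0,"y": 0.1,"z": 0.12,"hand": 1},{"rx": 0,"ry": 0,"rz": 0,"x": 0.015,"y": 0.145,"z": 0.12,"hand": 1},{"rx": 0,"ry": 0,"rz": 0,"x": 0.03,"y": 0.19,"z": 0.12,"hand": 1},{"rx": 0,"ry": 0,"rz": 0,"x": 0.045,"y": 0.235,"z": 0.12,"hand": 1}]'

```text
time_s: 14.95
position: [0.5721, 0.0582, 0.0965]
tool_rot: [[0.002, 0.07, 0.998], [0.0, 0.998, -0.07], [-1.0, 0.0, 0.002]]
wrist_force: [0.8, -0.2, 0.2]
grip_width: 0.0
```

Emit:
play_rows --plan '[{"rx": 0,"ry": 0,"rz": 0,"x": 0.01,"y": 0.045,"z": 0,"hand": 1},{"rx": 0,"ry": 0,"rz": 0,"x": 0.022,"y": 0.09,"z": 0,"hand": 1},{"rx": 0,"ry": 0,"rz": 0,"x": 0.032,"y": 0.132,"z": 0,"hand": 1},{"rx": 0,"ry": 0,"rz": 0,"x": 0.038,"y": 0.156,"z": 0,"hand": 1},{"rx": 0,"ry": 0,"rz": 0,"x": 0.038,"y": 0.156,"z": 0,"hand": 1}]'

```text
time_s: 15.45
position: [0.6099, 0.2162, 0.0962]
tool_rot: [[0.002, 0.066, 0.998], [0.002, 0.998, -0.066], [-1.0, 0.002, 0.002]]
wrist_force: [-0.6, -0.1, -0.3]
grip_width: 0.0
```

```bash
python3 - <<'E'
from loc import *
shoot('a16')
E
```

```text
t 15.45 tcp [0.6099 0.2162 0.0962] board [-0.0613  0.4787] F [-0.6 -0.1 -0.3] w 0.0 tooly [0.066 0.998 0.002]
top
minrect c -53.3 79.2 dims 111.7 158.9 ang 0.3 n 1699
[[-110, 158], [-109, -1], [3, 0], [2, 159]]
mom c [-53.4  78.1] yaw -0.14 dims [110.4 159. ]
side
minrect c -51.3 73.7 dims 110.2 165.4 ang 0.1 n 3834
[[-106, 156], [-106, -9], [4, -9], [4, 156]]
mom c [-51.5  67.5] yaw -0.03 dims [110.  163.4]
```

View pics/a16side.png

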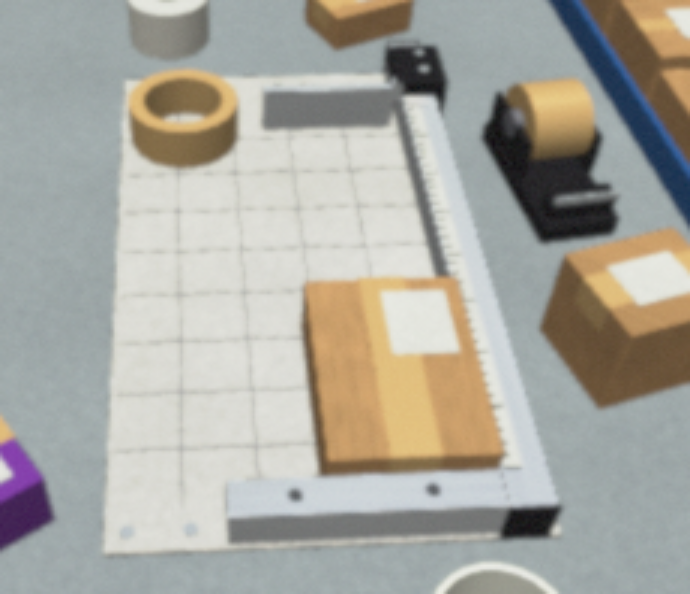

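View pics/a16top.png

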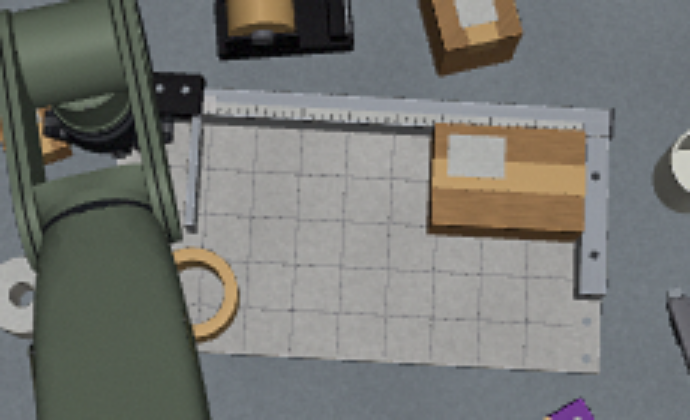

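Emit:
play_rows --plan '[{"rx": 0,"ry": 0,"rz": 0,"x": -0.009,"y": 0.002,"z": -0.03,"hand": 1},{"rx": 0,"ry": 0,"rz": 0,"x": -0.009,"y": 0.002,"z": -0.06,"hand": 1},{"rx": 0,"ry": 0,"rz": 0,"x": -0.009,"y": 0.002,"z": -0.09,"hand": 1},{"rx": 0,"ry": 0,"rz": 0,"x": -0.009,"y": 0.002,"z": -0.11,"hand": 1},{"rx": 0,"ry": 0,"rz": 0,"x": -0.009,"y": 0.002,"z": -0.118,"hand": 1},{"rx": 0,"ry": 0,"rz": 0,"x": -0.009,"y": 0.002,"z": -0.118,"hand": 1}]'

```text
time_s: 16.15
position: [0.5991, 0.2129, -0.0232]
tool_rot: [[-0.003, 0.071, 0.997], [-0.001, 0.997, -0.071], [-1.0, -0.001, -0.003]]
wrist_force: [0.0, -0.3, -0.2]
grip_width: -0.0002
```

```bash
python3 - <<'E'
from loc import *
shoot('a17')
E
```

```text
t 16.15 tcp [ 0.5991  0.2129 -0.0232] board [-0.0718  0.4746] F [ 0.  -0.3 -0.2] w -0.0002 tooly [ 0.071  0.997 -0.001]
top
minrect c -53.4 79.3 dims 112.7 158.0 ang 1.0 n 1712
[[-111, 157], [-108, -1], [4, 1], [2, 159]]
mom c [-53.8  78.1] yaw 0.31 dims [110.7 159.2]
side
minrect c -51.3 73.7 dims 165.4 110.3 ang 90.0 n 3839
[[-106, -9], [4, -9], [4, 156], [-106, 156]]
mom c [-51.6  67.3] yaw -0.2 dims [109.9 163.4]
```

View pics/a17side.png

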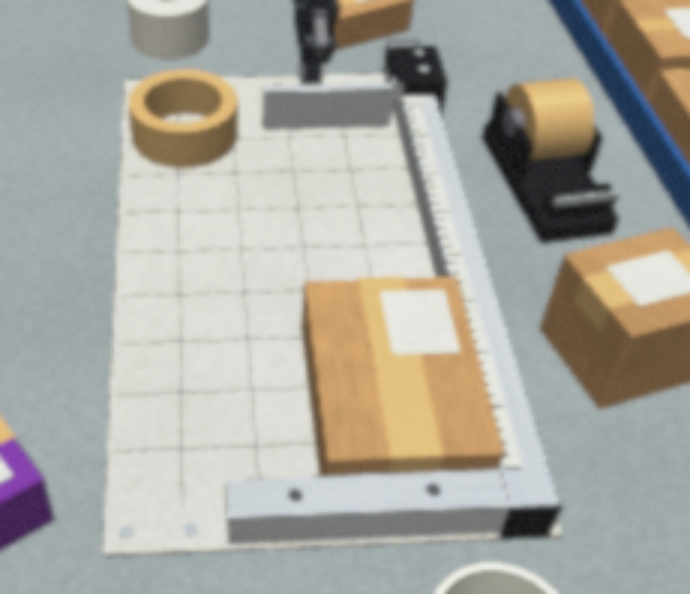

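View pics/a17top.png

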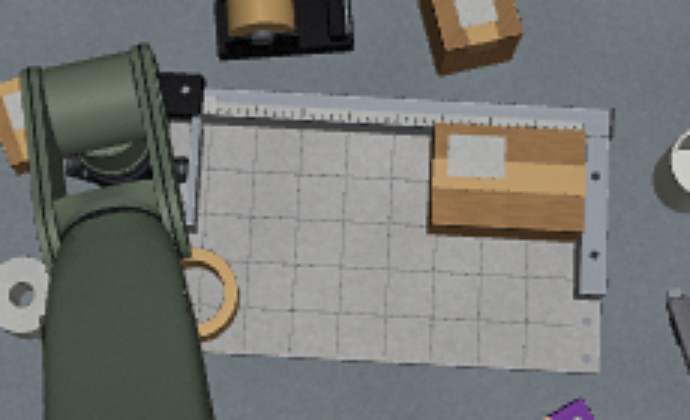

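Emit:
play_rows --plan '[{"rx": 0,"ry": 0,"rz": 0,"x": -0.001,"y": -0.01,"z": 0,"hand": 1},{"rx": 0,"ry": 0,"rz": 0,"x": -0.0014,"y": -0.02,"z": 0,"hand": 1},{"rx": 0,"ry": 0,"rz": 0,"x": -0.0021,"y": -0.03,"z": 0,"hand": 1},{"rx": 0,"ry": 0,"rz": 0,"x": -0.003,"y": -0.042,"z": 0,"hand": 1},{"rx": 0,"ry": 0,"rz": 0,"x": -0.0037,"y": -0.054,"z": 0,"hand": 1},{"rx": 0,"ry": 0,"rz": 0,"x": -0.0046,"y": -0.067,"z": 0,"hand": 1},{"rx": 0,"ry": 0,"rz": 0,"x": -0.0055,"y": -0.08,"z": 0,"hand": 1},{"rx": 0,"ry": 0,"rz": 0,"x": -0.0064,"y": -0.093,"z": 0,"hand": 1},{"rx": 0,"ry": 0,"rz": 0,"x": -0.0072,"y": -0.104,"z": 0,"hand": 1},{"rx": 0,"ry": 0,"rz": 0,"x": -0.0076,"y": -0.11,"z": 0,"hand": 1}]'

```text
time_s: 17.25
position: [0.5932, 0.1028, -0.0214]
tool_rot: [[0.001, 0.071, 0.997], [-0.0, 0.997, -0.071], [-1.0, -0.0, 0.001]]
wrist_force: [-0.3, 1.9, 5.9]
grip_width: 0.0001
```

```bash
python3 - <<'E'
from loc import *
shoot('a18')
E
```

```text
t 17.25 tcp [ 0.5932  0.1028 -0.0214] board [-0.0702  0.3644] F [-0.3  1.9  5.9] w 0.0001 tooly [ 0.071  0.997 -0.   ]
top
minrect c -53.6 79.1 dims 159.6 111.8 ang 89.9 n 1701
[[-110, -1], [2, -1], [2, 159], [-109, 159]]
mom c [-53.5  78.3] yaw 0.41 dims [110.9 159.5]
side
minrect c -51.4 73.5 dims 110.3 165.8 ang 0.2 n 3847
[[-107, 156], [-106, -10], [4, -9], [3, 157]]
mom c [-51.6  67.4] yaw -0.08 dims [110.2 163.5]
```

View pics/a18side.png

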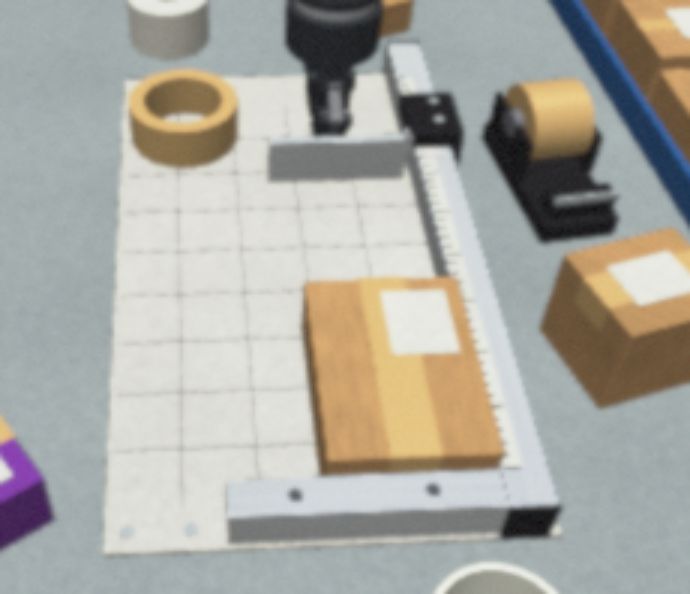

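Emit:
play_rows --plan '[{"rx": 0,"ry": 0,"rz": 0,"x": -0.0007,"y": -0.01,"z": 0,"hand": 1},{"rx": 0,"ry": 0,"rz": 0,"x": -0.0014,"y": -0.02,"z": 0,"hand": 1},{"rx": 0,"ry": 0,"rz": 0,"x": -0.0021,"y": -0.032,"z": 0,"hand": 1},{"rx": 0,"ry": 0,"rz": 0,"x": -0.003,"y": -0.044,"z": 0,"hand": 1},{"rx": 0,"ry": 0,"rz": 0,"x": -0.0039,"y": -0.056,"z": 0,"hand": 1},{"rx": 0,"ry": 0,"rz": 0,"x": -0.0048,"y": -0.068,"z": 0,"hand": 1},{"rx": 0,"ry": 0,"rz": 0,"x": -0.0056,"y": -0.08,"z": 0,"hand": 1},{"rx": 0,"ry": 0,"rz": 0,"x": -0.0064,"y": -0.092,"z": 0,"hand": 1},{"rx": 0,"ry": 0,"rz": 0,"x": -0.0072,"y": -0.103,"z": 0,"hand": 1},{"rx": 0,"ry": 0,"rz": 0,"x": -0.0076,"y": -0.11,"z": 0,"hand": 1}]'

```text
time_s: 18.35
position: [0.5856, -0.0072, -0.0215]
tool_rot: [[0.001, 0.07, 0.998], [-0.001, 0.998, -0.07], [-1.0, -0.0, 0.001]]
wrist_force: [1.8, 1.8, 5.5]
grip_width: -0.0001
```

```bash
python3 - <<'E'
from loc import *
shoot('a19')
E
```

```text
t 18.35 tcp [ 0.5856 -0.0072 -0.0215] board [-0.0701  0.2541] F [1.8 1.8 5.5] w -0.0001 tooly [ 0.07   0.998 -0.   ]
top
minrect c -53.5 79.2 dims 159.6 111.5 ang 90.0 n 1715
[[-109, -1], [2, -1], [2, 159], [-109, 159]]
mom c [-53.7  78.3] yaw -0.13 dims [111.  159.6]
side
minrect c -51.4 73.5 dims 110.3 165.8 ang 0.2 n 3838
[[-107, 156], [-106, -9], [4, -9], [3, 157]]
mom c [-51.6  67.5] yaw 0.08 dims [109.9 163.3]
```

View pics/a19side.png

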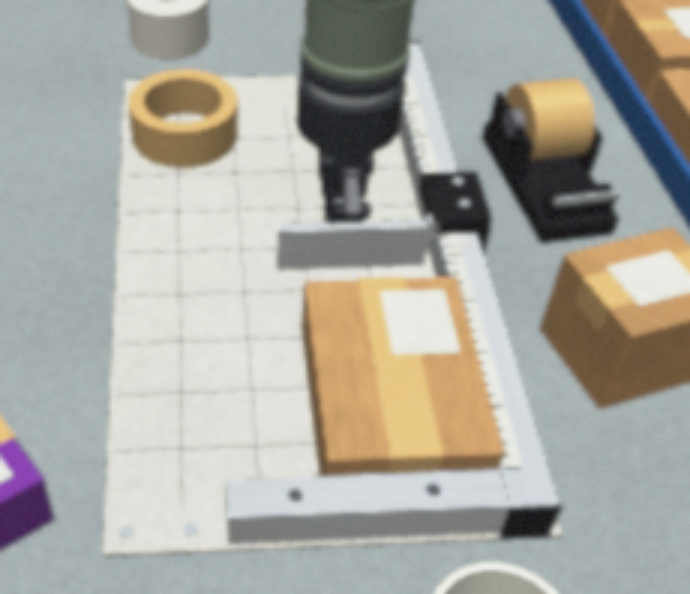

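Emit:
play_rows --plan '[{"rx": 0,"ry": 0,"rz": 0,"x": -0.0006,"y": -0.008,"z": 0,"hand": 1},{"rx": 0,"ry": 0,"rz": 0,"x": -0.0011,"y": -0.016,"z": 0,"hand": 1},{"rx": 0,"ry": 0,"rz": 0,"x": -0.0017,"y": -0.024,"z": 0,"hand": 1},{"rx": 0,"ry": 0,"rz": 0,"x": -0.0021,"y": -0.03,"z": 0,"hand": 1},{"rx": 0,"ry": 0,"rz": 0,"x": -0.0024,"y": -0.035,"z": 0,"hand": 1},{"rx": 0,"ry": 0,"rz": 0,"x": -0.0027,"y": -0.038,"z": 0,"hand": 1}]'

```text
time_s: 19.05
position: [0.5829, -0.0443, -0.0217]
tool_rot: [[0.001, 0.07, 0.998], [-0.0, 0.998, -0.07], [-1.0, -0.0, 0.001]]
wrist_force: [1.9, 1.3, 4.4]
grip_width: 0.0001
```

```bash
python3 - <<'E'
from loc import *
shoot('a20')
E
```

```text
t 19.05 tcp [ 0.5829 -0.0443 -0.0217] board [-0.0703  0.2169] F [1.9 1.3 4.4] w 0.0001 tooly [ 0.07   0.998 -0.   ]
top
minrect c -53.3 71.5 dims 144.3 111.3 ang 89.9 n 1485
[[-109, -1], [2, -1], [2, 143], [-109, 144]]
mom c [-54.5  68.4] yaw 6.32 dims [110.  140.2]
side
minrect c -51.4 73.7 dims 110.2 165.5 ang 0.2 n 3846
[[-107, 156], [-106, -9], [4, -9], [3, 157]]
mom c [-51.5  67.4] yaw 0.04 dims [109.9 163.7]
```

View pics/a20side.png

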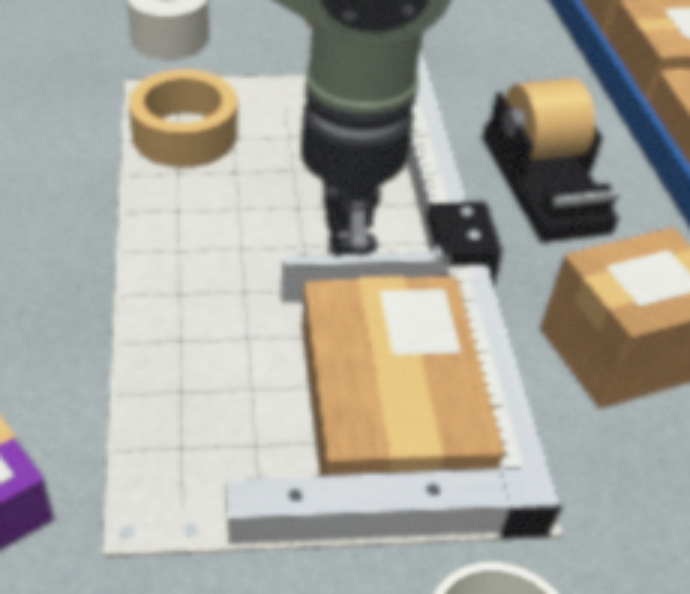

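Emit:
play_rows --plan '[{"rx": 0,"ry": 0,"rz": 0,"x": -0.0002,"y": -0.003,"z": 0,"hand": 1},{"rx": 0,"ry": 0,"rz": 0,"x": -0.0004,"y": -0.006,"z": 0,"hand": 1},{"rx": 0,"ry": 0,"rz": 0,"x": -0.0005,"y": -0.008,"z": 0,"hand": 1}]'

```text
time_s: 19.45
position: [0.5822, -0.0515, -0.0218]
tool_rot: [[0.0, 0.069, 0.998], [0.0, 0.998, -0.069], [-1.0, 0.0, 0.0]]
wrist_force: [1.8, 1.4, 5.1]
grip_width: 0.0
```

Emit:
play_rows --plan '[{"rx": 0,"ry": 0,"rz": 0,"x": -0.0001,"y": -0.001,"z": 0,"hand": 1},{"rx": 0,"ry": 0,"rz": 0,"x": -0.0001,"y": -0.002,"z": 0,"hand": 1}]'

```text
time_s: 19.65
position: [0.582, -0.0534, -0.0218]
tool_rot: [[0.0, 0.069, 0.998], [0.0, 0.998, -0.069], [-1.0, 0.0, 0.0]]
wrist_force: [1.2, 1.7, 6.2]
grip_width: 0.0001
```

```bash
python3 - <<'E'
from loc import *
shoot('a21')
E
```

```text
t 19.65 tcp [ 0.582  -0.0534 -0.0218] board [-0.0705  0.2078] F [1.2 1.7 6.2] w 0.0001 tooly [0.069 0.998 0.   ]
top
minrect c -53.4 66.8 dims 111.4 134.7 ang 0.0 n 1390
[[-109, 134], [-109, -1], [2, -1], [2, 134]]
mom c [-55.   63.1] yaw 13.58 dims [109.  130.1]
side
minrect c -51.4 73.5 dims 110.3 165.9 ang 0.2 n 3843
[[-107, 156], [-106, -10], [4, -9], [3, 157]]
mom c [-51.6  67.4] yaw -0.08 dims [110.2 163.6]
```

View pics/a21side.png

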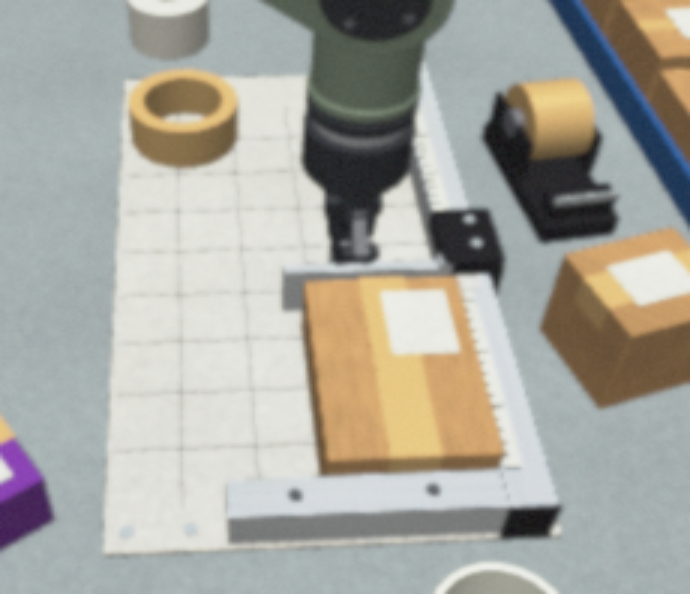

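Still a small gap and about 1.7 N along the push; creeping on.

Emit:
play_rows --plan '[{"rx": 0,"ry": 0,"rz": 0,"x": -0.0001,"y": -0.001,"z": 0,"hand": 1},{"rx": 0,"ry": 0,"rz": 0,"x": -0.0001,"y": -0.002,"z": 0,"hand": 1}]'

```text
time_s: 19.95
position: [0.5819, -0.0553, -0.0218]
tool_rot: [[0.0, 0.069, 0.998], [0.0, 0.998, -0.069], [-1.0, 0.0, 0.0]]
wrist_force: [1.4, 1.4, 5.5]
grip_width: -0.0002
```

Emit:
play_rows --plan '[{"rx": 0,"ry": 0,"rz": 0,"x": -0.0001,"y": -0.001,"z": 0,"hand": 1},{"rx": 0,"ry": 0,"rz": 0,"x": -0.0001,"y": -0.002,"z": 0,"hand": 1}]'

```text
time_s: 20.15
position: [0.5817, -0.0574, -0.0218]
tool_rot: [[0.0, 0.069, 0.998], [0.0, 0.998, -0.069], [-1.0, 0.0, 0.0]]
wrist_force: [1.7, 1.4, 6.0]
grip_width: 0.0
```

Emit:
play_rows --plan '[{"rx": 0,"ry": 0,"rz": 0,"x": 0,"y": -0.001,"z": 0,"hand": 1}]'

```text
time_s: 20.25
position: [0.5817, -0.0583, -0.0218]
tool_rot: [[0.0, 0.069, 0.998], [0.0, 0.998, -0.069], [-1.0, 0.0, -0.0]]
wrist_force: [1.7, 2.0, 6.1]
grip_width: -0.0
```

Emit:
play_rows --plan '[{"rx": 0,"ry": 0,"rz": 0,"x": 0,"y": -0.001,"z": 0,"hand": 1}]'

```text
time_s: 20.35
position: [0.5816, -0.0593, -0.0218]
tool_rot: [[-0.0, 0.069, 0.998], [0.0, 0.998, -0.069], [-1.0, 0.0, -0.0]]
wrist_force: [0.9, 1.8, 5.9]
grip_width: -0.0004
```

Emit:
play_rows --plan '[{"rx": 0,"ry": 0,"rz": 0,"x": 0,"y": -0.001,"z": 0,"hand": 1}]'

```text
time_s: 20.45
position: [0.5815, -0.0603, -0.0218]
tool_rot: [[-0.0, 0.069, 0.998], [0.0, 0.998, -0.069], [-1.0, 0.0, -0.0]]
wrist_force: [1.5, 1.5, 5.5]
grip_width: -0.0001
```

```bash
python3 - <<'E'
from loc import *
shoot('a22')
E
```

```text
t 20.45 tcp [ 0.5815 -0.0603 -0.0218] board [-0.0705  0.2009] F [1.5 1.5 5.5] w -0.0001 tooly [0.069 0.998 0.   ]
top
minrect c -53.6 64.2 dims 111.6 128.2 ang 0.8 n 1301
[[-110, 128], [-109, -1], [3, 1], [1, 129]]
mom c [-55.   59.1] yaw 19.86 dims [108.7 122.7]
side
minrect c -56.8 79.2 dims 121.2 176.8 ang 0.4 n 4014
[[-118, 167], [-117, -10], [4, -9], [3, 168]]
mom c [-52.   71.5] yaw 1.46 dims [110.6 173.2]
```

View pics/a22side.png

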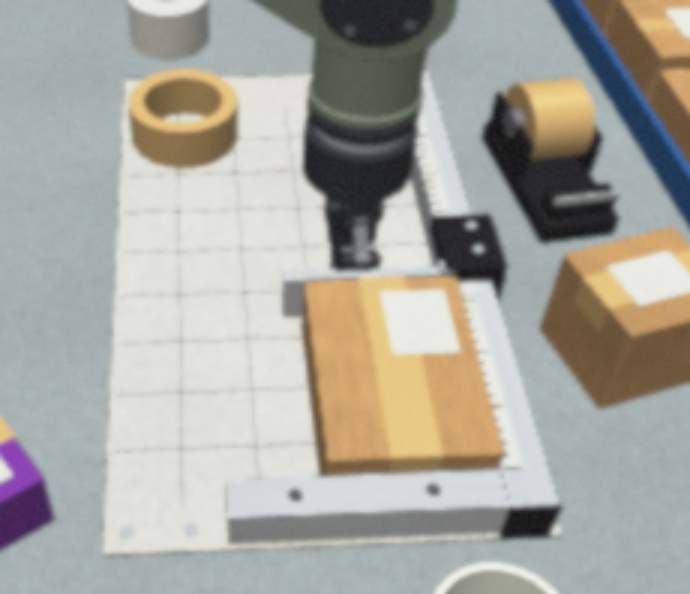

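Emit:
play_rows --plan '[{"rx": 0,"ry": 0,"rz": 0,"x": 0,"y": -0.001,"z": 0,"hand": 1}]'

```text
time_s: 20.65
position: [0.5815, -0.0613, -0.0218]
tool_rot: [[-0.0, 0.069, 0.998], [0.0, 0.998, -0.069], [-1.0, 0.0, -0.0]]
wrist_force: [1.1, 2.4, 6.2]
grip_width: -0.0
```

Emit:
play_rows --plan '[{"rx": 0,"ry": 0,"rz": 0,"x": 0,"y": -0.001,"z": 0,"hand": 1}]'

```text
time_s: 20.75
position: [0.5814, -0.0623, -0.0219]
tool_rot: [[-0.001, 0.069, 0.998], [0.0, 0.998, -0.069], [-1.0, 0.0, -0.001]]
wrist_force: [0.8, 0.8, 6.3]
grip_width: 0.0003
```

Emit:
play_rows --plan '[{"rx": 0,"ry": 0,"rz": 0,"x": 0,"y": -0.001,"z": 0,"hand": 1}]'

```text
time_s: 20.85
position: [0.5813, -0.0633, -0.0219]
tool_rot: [[-0.001, 0.069, 0.998], [0.0, 0.998, -0.069], [-1.0, 0.0, -0.001]]
wrist_force: [1.0, 1.6, 6.2]
grip_width: -0.0002
```

Emit:
play_rows --plan '[{"rx": 0,"ry": 0,"rz": 0,"x": 0,"y": -0.001,"z": 0,"hand": 1}]'

```text
time_s: 20.95
position: [0.5813, -0.0643, -0.0219]
tool_rot: [[-0.001, 0.069, 0.998], [0.0, 0.998, -0.069], [-1.0, 0.0, -0.001]]
wrist_force: [0.4, 0.7, 6.1]
grip_width: -0.0
```

Emit:
play_rows --plan '[{"rx": 0,"ry": 0,"rz": 0,"x": 0,"y": -0.001,"z": 0,"hand": 1}]'

```text
time_s: 21.05
position: [0.5812, -0.0653, -0.0219]
tool_rot: [[-0.001, 0.069, 0.998], [0.0, 0.998, -0.069], [-1.0, 0.0, -0.001]]
wrist_force: [-0.6, 0.7, 6.6]
grip_width: 0.0
```

```bash
python3 - <<'E'
from loc import *
look()
p=eyes.capture('side')
save({'img':cv2.resize(p['img'][190:260,255:355],None,fx=7,fy=7,interpolation=cv2.INTER_CUBIC)},'a23')
E
```

```text
t 21.05 tcp [ 0.5812 -0.0653 -0.0219] board [-0.0705  0.1959] F [-0.6  0.7  6.6] w 0.0 tooly [0.069 0.998 0.   ]
```

View pics/a23.png

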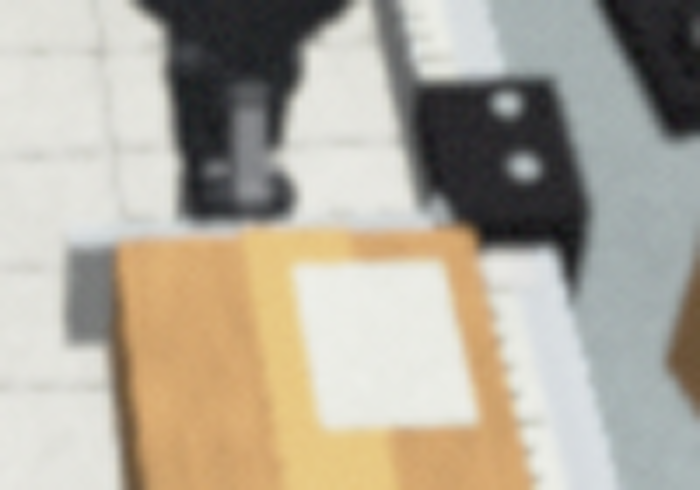

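Emit:
play_rows --plan '[{"rx": 0,"ry": 0,"rz": 0,"x": 0,"y": -0.001,"z": 0,"hand": 1}]'

```text
time_s: 21.2
position: [0.5811, -0.0662, -0.0219]
tool_rot: [[-0.001, 0.069, 0.998], [0.0, 0.998, -0.069], [-1.0, 0.0, -0.001]]
wrist_force: [1.1, 2.2, 7.0]
grip_width: -0.0002
```

Emit:
play_rows --plan '[{"rx": 0,"ry": 0,"rz": 0,"x": 0,"y": -0.001,"z": 0,"hand": 1}]'

```text
time_s: 21.3
position: [0.581, -0.0672, -0.0219]
tool_rot: [[-0.001, 0.069, 0.998], [0.0, 0.998, -0.069], [-1.0, 0.0, -0.001]]
wrist_force: [0.2, 2.7, 7.1]
grip_width: -0.0004
```

Emit:
play_rows --plan '[{"rx": 0,"ry": 0,"rz": 0,"x": 0,"y": -0.001,"z": 0,"hand": 1}]'

```text
time_s: 21.4
position: [0.581, -0.068, -0.0219]
tool_rot: [[-0.001, 0.07, 0.998], [0.001, 0.998, -0.07], [-1.0, 0.001, -0.002]]
wrist_force: [0.3, 5.1, 7.9]
grip_width: -0.0002
```

Emit:
play_rows --plan '[{"rx": 0,"ry": 0,"rz": 0,"x": 0,"y": -0.001,"z": 0,"hand": 1},{"rx": 0,"ry": 0,"rz": 0,"x": 0,"y": -0.001,"z": 0,"hand": 1}]'

```text
time_s: 21.6
position: [0.581, -0.0679, -0.0218]
tool_rot: [[-0.001, 0.07, 0.998], [0.003, 0.998, -0.07], [-1.0, 0.002, -0.002]]
wrist_force: [-0.4, 5.1, 7.9]
grip_width: -0.0002
```

```bash
python3 - <<'E'
from loc import *
look()
p=eyes.capture('side')
save({'img':cv2.resize(p['img'][190:260,255:355],None,fx=7,fy=7,interpolation=cv2.INTER_CUBIC)},'a24')
E
```

```text
t 21.6 tcp [ 0.581  -0.0679 -0.0218] board [-0.0705  0.1933] F [-0.4  5.1  7.9] w -0.0002 tooly [0.07  0.998 0.002]
```

View pics/a24.png

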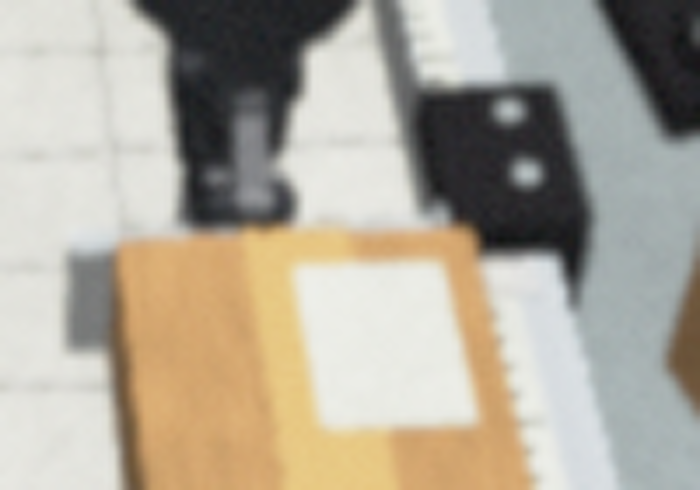

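Emit:
play_rows --plan '[{"rx": 0,"ry": 0,"rz": 0,"x": 0.001,"y": 0.01,"z": 0,"hand": 1},{"rx": 0,"ry": 0,"rz": 0,"x": 0.003,"y": 0.04,"z": 0,"hand": 1},{"rx": 0,"ry": 0,"rz": 0,"x": 0.006,"y": 0.08,"z": 0,"hand": 1},{"rx": 0,"ry": 0,"rz": -0.14,"x": 0.008,"y": 0.12,"z": 0.03,"hand": 1},{"rx": 0,"ry": 0,"rz": -0.28,"x": 0.012,"y": 0.15,"z": 0.06,"hand": 1},{"rx": 0,"ry": 0,"rz": -0.42,"x": 0.014,"y": 0.18,"z": 0.08,"hand": 1},{"rx": 0,"ry": 0,"rz": -0.56,"x": 0.014,"y": 0.2,"z": 0.08,"hand": 1},{"rx": 0,"ry": 0,"rz": -0.7,"x": 0.014,"y": 0.2,"z": 0.08,"hand": 1},{"rx": 0,"ry": 0,"rz": -0.84,"x": 0.014,"y": 0.2,"z": 0.08,"hand": 1},{"rx": 0,"ry": 0,"rz": -0.98,"x": 0.014,"y": 0.2,"z": 0.08,"hand": 1}]'

```text
time_s: 22.65
position: [0.5933, 0.1309, 0.0561]
tool_rot: [[-0.005, 0.87, 0.494], [-0.001, 0.494, -0.87], [-1.0, -0.005, -0.002]]
wrist_force: [0.6, -0.3, -0.4]
grip_width: 0.0
```

Emit:
play_rows --plan '[{"rx": 0,"ry": 0,"rz": -0.14,"x": 0,"y": 0,"z": 0,"hand": 1},{"rx": 0,"ry": 0,"rz": -0.28,"x": 0,"y": 0,"z": 0,"hand": 1},{"rx": 0,"ry": 0,"rz": -0.42,"x": 0,"y": 0,"z": 0,"hand": 1},{"rx": 0,"ry": 0,"rz": -0.56,"x": 0,"y": 0,"z": 0,"hand": 1},{"rx": 0,"ry": 0,"rz": -0.59,"x": 0,"y": 0,"z": 0,"hand": 1}]'

```text
time_s: 23.15
position: [0.5936, 0.1304, 0.0562]
tool_rot: [[-0.004, 0.998, -0.07], [-0.001, -0.07, -0.998], [-1.0, -0.004, 0.001]]
wrist_force: [0.1, -0.5, -0.9]
grip_width: -0.0001
```

```bash
python3 - <<'E'
from loc import *
shoot('a25')
p=eyes.capture('side')
save({'img':cv2.resize(p['img'][190:260,255:355],None,fx=7,fy=7,interpolation=cv2.INTER_CUBIC)},'a25z')
p=eyes.capture('top');np.save('t25.npy',p,allow_pickle=True)
save({'img':cv2.resize(p['img'][130:200,265:365],None,fx=7,fy=7,interpolation=cv2.INTER_CUBIC)},'a25t')
E
```

```text
t 23.15 tcp [0.5936 0.1304 0.0562] board [-0.0717  0.392 ] F [ 0.1 -0.5 -0.9] w -0.0001 tooly [ 0.998 -0.07  -0.004]
top
minrect c -54.0 78.9 dims 112.5 158.8 ang 0.0 n 1706
[[-110, 158], [-110, -1], [2, -1], [2, 158]]
mom c [-53.7  77.9] yaw 0.07 dims [110.8 158.5]
side
minrect c -56.5 75.5 dims 124.1 168.9 ang 0.1 n 3933
[[-119, 160], [-118, -9], [6, -9], [5, 160]]
mom c [-51.8  69.5] yaw 0.87 dims [110.9 167.9]
```

View pics/a25z.png

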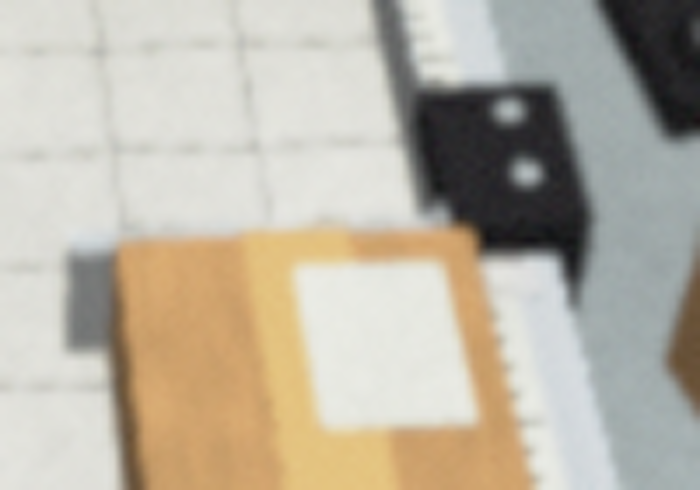

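View pics/a25t.png

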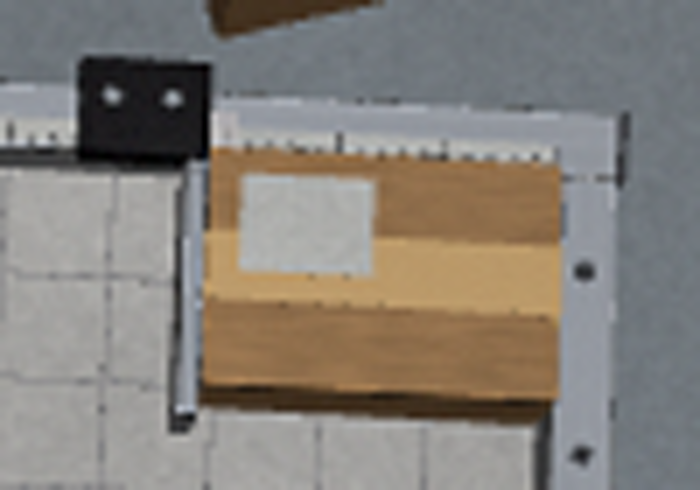

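View pics/a25side.png

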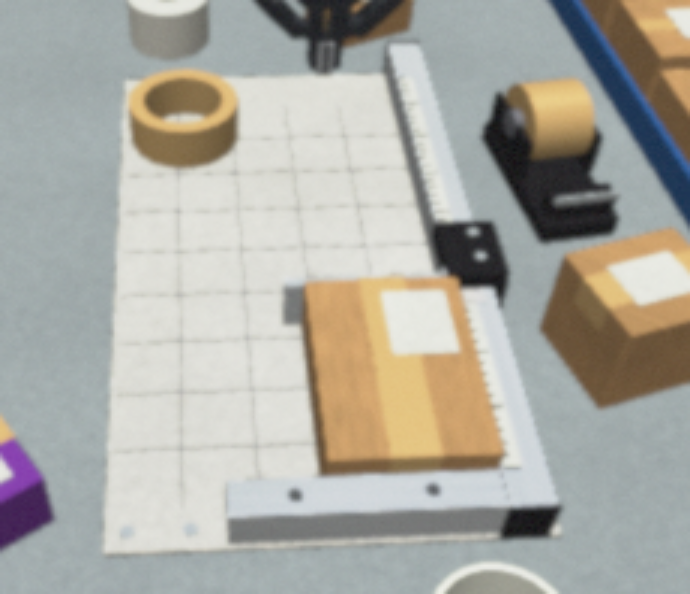

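Emit:
play_rows --plan '[{"rx": 0,"ry": 0,"rz": 0,"x": -0.003,"y": -0.045,"z": 0,"hand": 1},{"rx": 0,"ry": 0,"rz": 0,"x": -0.006,"y": -0.09,"z": 0,"hand": 1},{"rx": 0,"ry": 0,"rz": 0,"x": -0.009,"y": -0.125,"z": -0.03,"hand": 1},{"rx": 0,"ry": 0,"rz": 0,"x": -0.01,"y": -0.145,"z": -0.06,"hand": 1},{"rx": 0,"ry": 0,"rz": 0,"x": -0.0107,"y": -0.155,"z": -0.078,"hand": 1},{"rx": 0,"ry": 0,"rz": 0,"x": -0.0107,"y": -0.155,"z": -0.08,"hand": 1},{"rx": 0,"ry": 0,"rz": 0,"x": -0.012,"y": -0.175,"z": -0.08,"hand": 1},{"rx": 0,"ry": 0,"rz": 0,"x": -0.013,"y": -0.19,"z": -0.08,"hand": 1},{"rx": 0,"ry": 0,"rz": 0,"x": -0.0135,"y": -0.196,"z": -0.08,"hand": 1},{"rx": 0,"ry": 0,"rz": 0,"x": -0.0138,"y": -0.2,"z": -0.08,"hand": 1}]'

```text
time_s: 24.35
position: [0.5826, -0.0699, -0.021]
tool_rot: [[0.002, 0.998, -0.069], [-0.0, -0.069, -0.998], [-1.0, 0.002, 0.0]]
wrist_force: [-0.5, -0.3, -0.3]
grip_width: -0.0001
```

```bash
python3 - <<'E'
from loc import *
look()
p=eyes.capture('side')
save({'img':cv2.resize(p['img'][170:260,250:360],None,fx=6,fy=6,interpolation=cv2.INTER_CUBIC)},'a26')
E
```

```text
t 24.35 tcp [ 0.5826 -0.0699 -0.021 ] board [-0.0687  0.1914] F [-0.5 -0.3 -0.3] w -0.0001 tooly [ 0.998 -0.069  0.002]
```

View pics/a26.png

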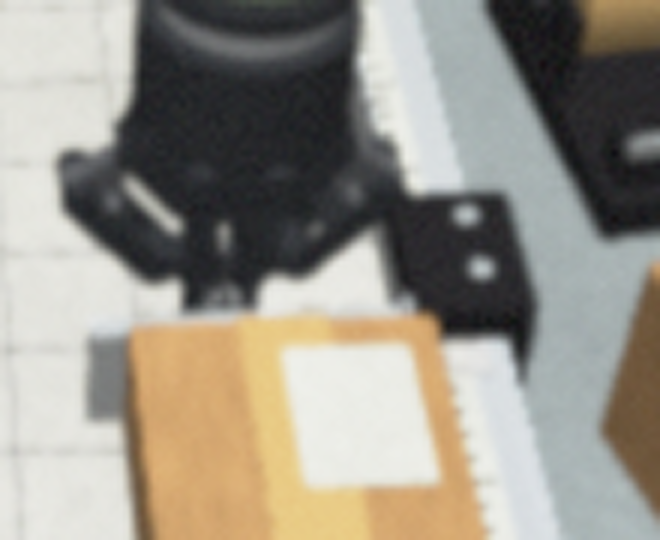

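Emit:
play_rows --plan '[{"rx": 0,"ry": 0,"rz": 0,"x": -0.0002,"y": -0.003,"z": 0,"hand": 1},{"rx": 0,"ry": 0,"rz": 0,"x": -0.0004,"y": -0.006,"z": 0,"hand": 1}]'

```text
time_s: 24.6
position: [0.5815, -0.0751, -0.0218]
tool_rot: [[0.0, 0.998, -0.068], [0.0, -0.068, -0.998], [-1.0, 0.0, -0.0]]
wrist_force: [0.4, 0.3, 1.0]
grip_width: -0.0001
```

Emit:
play_rows --plan '[{"rx": 0,"ry": 0,"rz": 0,"x": -0.0001,"y": -0.001,"z": 0,"hand": 1},{"rx": 0,"ry": 0,"rz": 0,"x": -0.0001,"y": -0.002,"z": 0,"hand": 1}]'

```text
time_s: 24.8
position: [0.5813, -0.0774, -0.022]
tool_rot: [[-0.0, 0.998, -0.069], [0.0, -0.069, -0.998], [-1.0, -0.0, -0.0]]
wrist_force: [-0.3, 0.7, -0.5]
grip_width: -0.0003
```

Emit:
play_rows --plan '[{"rx": 0,"ry": 0,"rz": 0,"x": -0.0001,"y": -0.001,"z": 0,"hand": 1},{"rx": 0,"ry": 0,"rz": 0,"x": -0.0001,"y": -0.002,"z": 0,"hand": 1}]'

```text
time_s: 25.0
position: [0.5812, -0.0787, -0.022]
tool_rot: [[-0.0, 0.998, -0.069], [0.001, -0.069, -0.998], [-1.0, -0.0, -0.001]]
wrist_force: [0.3, 4.6, -0.4]
grip_width: 0.0
```

Emit:
play_rows --plan '[{"rx": 0,"ry": 0,"rz": 0,"x": 0,"y": -0.001,"z": 0,"hand": 1},{"rx": 0,"ry": 0,"rz": 0,"x": 0,"y": -0.001,"z": 0,"hand": 1}]'

```text
time_s: 25.2
position: [0.5812, -0.0786, -0.022]
tool_rot: [[-0.0, 0.998, -0.069], [0.003, -0.069, -0.998], [-1.0, -0.0, -0.003]]
wrist_force: [0.4, 5.9, 1.8]
grip_width: 0.0003
```

Emit:
play_rows --plan '[{"rx": 0,"ry": 0,"rz": 0,"x": 0,"y": -0.001,"z": 0,"hand": 1},{"rx": 0,"ry": 0,"rz": 0,"x": 0,"y": -0.001,"z": 0,"hand": 1}]'

```text
time_s: 25.4
position: [0.5812, -0.0786, -0.022]
tool_rot: [[-0.0, 0.998, -0.069], [0.004, -0.069, -0.998], [-1.0, -0.001, -0.004]]
wrist_force: [0.9, 8.8, 1.1]
grip_width: -0.0005
```

Emit:
play_rows --plan '[{"rx": 0,"ry": 0,"rz": 0,"x": 0.0007,"y": 0.01,"z": 0,"hand": 1},{"rx": 0,"ry": 0,"rz": 0,"x": 0.003,"y": 0.04,"z": 0,"hand": 1},{"rx": 0,"ry": 0,"rz": 0,"x": 0.004,"y": 0.06,"z": 0.04,"hand": 1},{"rx": 0,"ry": 0,"rz": 0,"x": 0.006,"y": 0.09,"z": 0.08,"hand": 1},{"rx": 0,"ry": 0,"rz": 0,"x": 0.008,"y": 0.12,"z": 0.12,"hand": 1},{"rx": 0,"ry": 0,"rz": 0,"x": 0.01,"y": 0.16,"z": 0.15,"hand": 1},{"rx": 0,"ry": 0,"rz": 0,"x": 0.012,"y": 0.2,"z": 0.17,"hand": 1},{"rx": 0,"ry": 0,"rz": 0,"x": 0.013,"y": 0.24,"z": 0.18,"hand": 1},{"rx": 0,"ry": 0,"rz": 0,"x": 0.013,"y": 0.26,"z": 0.18,"hand": 1},{"rx": 0,"ry": 0,"rz": 0,"x": 0.013,"y": 0.26,"z": 0.18,"hand": 1}]'

```text
time_s: 26.4
position: [0.5942, 0.1816, 0.1588]
tool_rot: [[0.002, 0.998, -0.065], [0.0, -0.065, -0.998], [-1.0, 0.002, -0.0]]
wrist_force: [1.0, -0.9, 0.2]
grip_width: 0.0001
```

```bash
python3 - <<'E'
from loc import *
shoot('a27')
p=eyes.capture('top')
save({'img':cv2.resize(p['img'][130:200,265:365],None,fx=7,fy=7,interpolation=cv2.INTER_CUBIC)},'a27t')
a=np.load('top0.npy',allow_pickle=True).item();W0=world(a);W=world(p)
save({'img':p['img']},'a27full')
for k in ('tape_roll','small_carton','label_roll','mug','knife','cube_carton','dispenser','carton'):
    f=[t for t in nets.spot_in(k,p)][:1];print(k,[(round(t['conf'],2),np.round(t['rect'],3)) for t in f])
E
```

```text
t 26.4 tcp [0.5942 0.1816 0.1588] board [-0.0746  0.4431] F [ 1.  -0.9  0.2] w 0.0001 tooly [ 0.998 -0.065  0.002]
top
minrect c -53.5 78.9 dims 111.8 158.6 ang 0.2 n 1705
[[-110, 158], [-109, -1], [3, 0], [2, 158]]
mom c [-53.8  78.1] yaw 0.5 dims [110.9 159.1]
side
minrect c -56.5 75.3 dims 124.1 169.3 ang 0.1 n 3924
[[-119, 160], [-118, -9], [6, -9], [5, 160]]
mom c [-51.9  69.4] yaw 0.71 dims [110.8 167.8]
tape_roll []
small_carton [(0.9, array([0.287, 0.359, 0.031, 0.075]))]
label_roll [(0.69, array([0.723, 0.533, 0.042, 0.126]))]
mug [(0.95, array([0.715, 0.4  , 0.069, 0.077]))]
knife [(0.88, array([0.726, 0.531, 0.036, 0.13 ]))]
cube_carton [(0.91, array([0.562, 0.246, 0.08 , 0.102]))]
dispenser [(0.88, array([0.436, 0.262, 0.082, 0.076]))]
carton [(0.85, array([0.573, 0.391, 0.105, 0.106]))]
```

View pics/a27t.png

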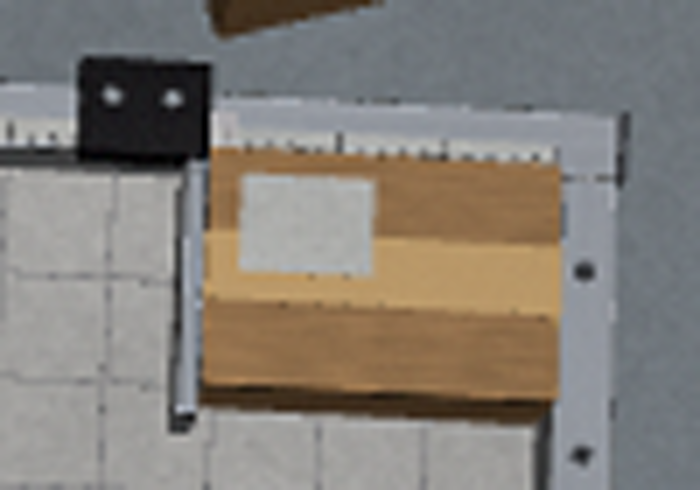

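View pics/a27full.png

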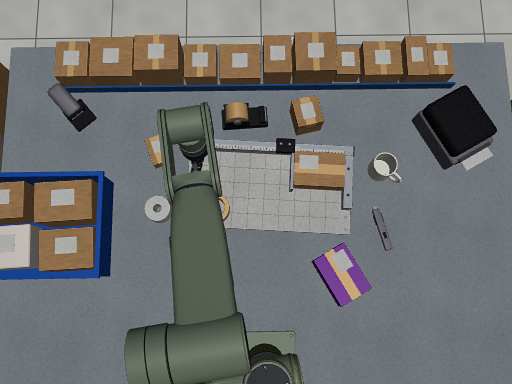

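View pics/a27side.png

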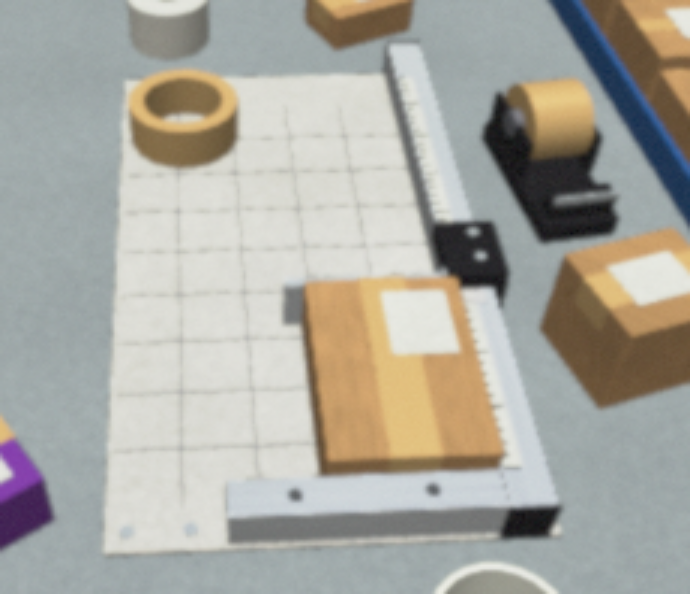

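The zoomed top view shows the carton (crop pixels 205–560) with its end against the stop and its long side on the fence. The blade (about 195) lies against its other end. The other things look as they were at the start.

```bash
python3 -c "
from station import ticket
print(ticket.finish_job())"
```

```text
the job is handed in; nothing more can be done
None
```

The carton now sits square in the corner, and the jaw is snug against its other end. I handed the job in at 26.5 s of the 58 s allowed; it reported no verdict. I used pushes only:
- I turned the carton flat against the rear fence.
- I slid it to the side stop and pressed it onto the fence again.
- I pushed the jaw up to the free end, then backed the arm off clear of everything.

**Last checks**
- **Carton position:** the top camera puts it at board x −110 to +2 mm and y −1 to 158 mm. It is turned 0.2° from the fence by its outline, or 0.5° by a second estimate. Both are within what I can measure.
- **Contact:** each seating push ended in a firm stall, at 8.5 N on the stop, 8.3 N on the fence and 8.8 N on the jaw. The pictures show no gap at any of the three.
- **Bystanders:** none looked moved. In the last top picture the arm hid the tape roll; the side picture shows it in place. The label roll was wrongly detected on the knife, so I checked it by eye.

**What disagreed**
- **Tool height:** the reported height was about 48 mm lower than the fingertips seen in the pictures. My first push therefore passed above the carton without touching it. I corrected the height from the images.
- **Side camera:** it reads the carton's end at the stop about 8 mm off (y −9 mm). I relied on the top camera and the forces instead.
- **First jaw push:** it met the blade with the gripper's knuckle, with 8 N upward, so I could not tell whether the jaw was snug. I turned the tool 90° and pushed again with the flat of the fingers, which gave the 8.8 N stall.

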